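# Gauge the centrifuge buckets and load the long tube

### The job

One of the three centrifuge buckets in the grey stand is clear down to its rubber floor; the other two still have a raising plug for short tubes in the bottom. With the depth rod from its holder, feel down the buckets gently until the foot bottoms on the floor, going on until you have bottomed it in the full-depth bucket, hold it pressed there lightly for a moment so that the rim sets the collar, then stand the rod back in its holder with the collar still at that depth. Then lower the long tube gently into that full-depth bucket, fully home, and leave it there; disturb nothing else.

Things in the scene. Friction and masses are not known exactly. Their poses are not given: they have to be found in the camera images.
- rod_head (a point): centre of the grip of the depth rod, 125 mm above the foot's underside, 21 mm below the top; z up along the rod. The rod is a loose upright steel gauge, 146 mm tall, 0.18 kg: foot 27 mm across, 12 mm tall, lower edge bevelled; shaft 8 mm thick; at the top a round ribbed grip 20 mm across, 42 mm tall. It starts standing in its holder
- rod: the depth rod with its collar; origin at the centre of the foot's underside, z up along the rod
- collar (a joint): steel disc 42 mm across, 10 mm thick, sliding on the rod's shaft with a steady drag of 2.5 N; stays where left. Value in m: its underside is 46 mm + value above the foot's underside; range 0 to 0.046, starts at 0 to 0.005. Too wide for a bore: the rim stops it and pushes it up while the foot goes on down. Bottomed at full depth: 0.025 to 0.033
- rod_holder: the rod's holder, a grey weighted round block fixed to the bench, base 60 mm across, 44 mm tall, with a round hole 31 mm across in the top; origin at the centre of its underside, z up; the hole's floor is 6 mm above the origin
- bucket_a: one of 3 fixed aluminium buckets in a row 64 mm apart in the grey stand, alike outside; origin at the centre of its underside, z up. Rim 45 mm across, two lugs beside it (64 mm over them), mouth 96 mm above the origin. Bore 31 mm across with a flat black rubber floor: 71 to 77 mm below the mouth in the one full-depth bucket, 49 to 60 mm in the two with a plug
- bucket_b: the second bucket, as bucket_a outside. The order in the row is mixed each time; nothing outside shows which one is the full-depth one, it must be felt. A floor is springy: it gives 1 mm per 2.5 N (to 5 mm). 3 to 8 N on it (5 to 10 N with the collar drag) is a gentle press; over 15 N on a bucket, by rod or tube, is too much
- bucket_c: the third bucket, as bucket_a outside; origin at the centre of its underside, 8 mm above the bench, mouth 96 mm above the origin (104 mm above the bench)
- tube_mid (a point): middle of the long tube, 59 mm above its underside; z up along the tube. A loose capped clear plastic tube standing on the bench, 118 mm tall, 0.06 kg: body 28 mm across with a bevelled lower edge, blue cap 33 mm across, 16 mm tall, the cap's centre 51 mm above this point. Fully home at full depth 41 to 47 mm of it stands out
- long_tube: the long tube; origin at the centre of its underside, z up along the tube
- short_tube_1: a short capped tube like the long one but 80 mm tall; bystander, origin at the centre of its underside
- short_tube_2: the second short capped tube, 80 mm tall; bystander, origin at the centre of its underside
- spare_plug: a loose white raising plug, 30 mm across and 22 mm tall; bystander, origin at the centre of its underside
- jar_1: a lidded glass jar of seeds, 70 mm across and 85 mm tall, at the far side; bystander, origin at the centre of its underside
- jar_2: a second such jar; bystander, origin at the centre of its underside
- oil_bottle: an amber bottle, 56 mm across and 190 mm tall, at the far left; bystander, origin at the centre of its underside
- spatula: a thin steel lab spatula, 158 mm long, lying flat near the robot; bystander, origin under its middle
Things that resemble listed ones, but are neither listed nor needed, are in the scene too. What is shaped like the rod but green or turquoise is not meant.

How it is judged:
On the way, in this order (a step that is already met when the one before it is completed fails the run):
1. the foot of the depth rod is bottomed in the full-depth bucket (more than 66 mm down), the rod upright, with 4 to 15 N between the rod and the bucket (collar drag included), for 0.2 s (((horizontal distance between rod_head and bucket_a below 0.01 m and z of rod_head in the frame of bucket_a below 0.155 m and angle between rod_head's own z axis and vertical below 0.12 rad and contact force between rod and bucket_a between 4 and 15 N) or (horizontal distance between rod_head and bucket_b below 0.01 m and z of rod_head in the frame of bucket_b below 0.155 m and angle between rod_head's own z axis and vertical below 0.12 rad and contact force between rod and bucket_b between 4 and 15 N) or (horizontal distance between rod_head and bucket_c below 0.01 m and z of rod_head in the frame of bucket_c below 0.155 m and angle between rod_head's own z axis and vertical below 0.12 rad and contact force between rod and bucket_c between 4 and 15 N))), for 0.2 s.
2. the rod stands upright in its holder, let go, the collar at the full-depth setting (0.022 to 0.037 m) (horizontal distance between rod_head and rod_holder below 0.01 m and z of rod_head in the frame of rod_holder between 0.125 and 0.136 m and angle between rod_head's own z axis and vertical below 0.12 rad and contact force between rod and the fingers below 0.1 N and value of joint collar between 0.022 and 0.037 m), for 0.2 s.
At the end, for the whole second after the job is handed in: The long tube stands upright in the full-depth bucket, resting on its floor (underside 67 to 81 mm below the mouth, 4 mm off its axis at most); the rod stands upright in its holder (foot within 5 mm of its floor); both still and let go, collar at 0.022 to 0.037 m; upright within 7 degrees (all of step 2 and ((horizontal distance between tube_mid and bucket_a below 0.004 m and z of tube_mid in the frame of bucket_a between 0.074 and 0.088 m and contact force between long_tube and bucket_a above 0.15 N) or (horizontal distance between tube_mid and bucket_b below 0.004 m and z of tube_mid in the frame of bucket_b between 0.074 and 0.088 m and contact force between long_tube and bucket_b above 0.15 N) or (horizontal distance between tube_mid and bucket_c below 0.004 m and z of tube_mid in the frame of bucket_c between 0.074 and 0.088 m and contact force between long_tube and bucket_c above 0.15 N)) and angle between tube_mid's own z axis and vertical below 0.12 rad and linear speed of each of long_tube, rod below 0.02 m/s and contact force between long_tube and the fingers below 0.1 N); the robot touches nothing.
It fails at once if the depth rod is pressed on a bucket with more than 15 N (contact force between rod and bucket_a above 15 N or contact force between rod and bucket_b above 15 N or contact force between rod and bucket_c above 15 N).
It fails at once if the long tube is pressed or dropped on a bucket with more than 15 N (contact force between long_tube and bucket_a above 15 N or contact force between long_tube and bucket_b above 15 N or contact force between long_tube and bucket_c above 15 N).
It fails at once if a bystander (short tube, spare plug, jar, bottle, spatula) is shifted by more than 20 mm (distance of any of short_tube_1, short_tube_2, spare_plug, jar_1, jar_2, oil_bottle, spatula from where it was at the start of the episode above 0.02 m).
It also fails if it takes over 72 s, if anything falls off the work surface, if the arm or the gripper's body presses on something with over 40 N, if the wrist force passes 120 N, or if a joint passes its speed limit or range.

### The arm

A 6-joint arm with a two-finger parallel gripper is mounted at the origin on the work surface. World frame = base frame: x ahead of the robot, y to its left, z up, the work surface at z = 0. Lengths are in m, angles in rad, forces in N, time in s.
With the tool pointing down it reaches from about 0.4 to 0.825 m from the base axis. Payload 7 kg.
Tool frame: the origin (TCP) lies on the centre line of the jaws, within the pads' length; the fingertips stand 22 mm ahead of it and the grasp point (between the pads) lies 3 mm ahead of it; z points along the fingers, y is the line along which they close (so a half turn about z gives the same grasp; the last joint's range is limited). The gripper opens to 88 mm and grips with 3 to 60 N. Pads are 19 mm wide; open, the fingers measure 130 mm over their backs; the gripper's body (78 mm by 193 mm) begins 47 mm behind the grasp point.
Start: joints at [0.288, 0.359, 0.012, 0, -1.224, -0.288], TCP at [0.675, -0, 0.249] pointing down, gripper open.
Joint ranges: [-3.07, 3.07], [-1.43, 2.12], [-1.02, 1.25], [-3.03, 1.67], [-3.05, -0], [-3.03, 3.03]. Speed limits (rad/s): [2.39, 2.39, 3.01, 3.14, 3.14, 3.14].

### API

Orientations are given as [roll, pitch, yaw] about the fixed x, y, z axes, in that order (R = Rz(yaw) Ry(pitch) Rx(roll)).
In Python, from station import monitor, viewer, order gives the robot as it stands. The module is installed in compiled form; this text tells all that it offers.
- The arm moves only by the tool servo_tool, never from a script. Its argument "targets" is a list of rows, each an object with "angular": the turn, a rotation vector about the tool's x, y, z in degrees, a list of three; "xyz": the shift along the tool's x, y, z in cm, a list of three; "claw": the finger opening in cm, from 0 to 8.76. A call has 1 to 20 rows; each row shifts and turns the commanded pose from where the row before left it, along the tool's axes as they then stand; what a row does not reach is not made up. A row lasts 1/10 s, in which the tool goes at most 50 mm and 8.59 degrees, less where a joint would pass 70% of its speed; a pose out of reach is approached as far as the arm can. A call is refused whole if a number of a shift passes 5 or a number of a turn 8.59, either way. A call with a gripper value outside its range is refused whole. The fingers move at their own pace and stop on an object; "force" is the grip in N (left out, the last holds). Time passes only in rows, so rows that do not move let the fingers close. It gives the time, the measured TCP pose, the force, the opening and the grip force at its end, in the units of the state.
- monitor.get_state(): the state, without advancing time (a new reading comes with each control period).
- viewer.grab_frame(name): name is "scene" or "side" or "wrist"; returns a dict with "color" (400x640x3 uint8, blue, green, red), "fovy" (degrees; the focal length in pixels is half the picture's height over the tangent of half this angle, whatever the lens; pixels are square), "cx", "cy" (the principal point, pixels), "R" (3x3) and "t" (3): a world point X has camera coordinates R X + t. Camera axes: x right, y down, z forward; pixel columns grow to the right and rows downward; lengths in m; the calibration is good to about 2 mm. The wrist camera is an equidistant fisheye: a pixel r from the principal point sees the ray r / f radians off the axis. A picture is of the moment at which its call begins. There is no depth.
- order.job_done(): hands the job in; it is judged then, once.
The state is a dict: "t": time; "q": joint angles; "qd": joint speeds; "joint_efforts": joint torques, N m; "eef_pos": TCP position; "ee_rot": TCP orientation; "force": force on the tool from outside, world axes, zero at the start; "moment": the same for the moment, N m; "width": finger opening in m; "gripper_force": force on a finger pad.
Only numpy, scipy, OpenCV 4.12 (cv2) and the standard library are available. Lean on these libraries where they do the work, as an engineer would, in place of code of your own. Each camera call takes 0.05 s, during which the arm holds its last target. There are 200 camera calls.

## Working session

There is one attempt and no reset: what is moved stays moved. The work goes in short steps, Python scripts to look and compute and a tool call to move; the robot and the scene stay as the last step left them, time stands still between calls to the robot, and variables do not carry over. Pictures are saved under pics/ and viewed, at most 10 in all, crops included, and the job is handed in when it is done.

Besides the shell and the picture viewer there is one more tool, called after "Call:" as name(argument=value, ...), one argument or row to a line, values as JSON. servo_tool: Moves the arm, as the interface text tells. Its arguments: {"type":"object","properties":{"targets":{"type":"array"},"force":{"type":"number"}},"required":["targets"]}

```bash
mkdir -p pics; cat > h.py <<'E'
import numpy as np, cv2
from station import monitor, viewer, order
def grab(n,fn=None):
    f=viewer.grab_frame(n)
    if fn: cv2.imwrite('pics/'+fn,f['color'])
    f['f']=200/np.tan(np.radians(f['fovy'])/2); f['R']=np.array(f['R']); f['t']=np.array(f['t']); f['name']=n
    return f
def ray(f,u,v):
    x=(u-f['cx'])/f['f']; y=(v-f['cy'])/f['f']
    if f['name']=='wrist':
        r=np.hypot(x,y); d=np.array([np.sin(r)*x/max(r,1e-9),np.sin(r)*y/max(r,1e-9),np.cos(r)])
    else: d=np.array([x,y,1.])
    return -f['R'].T@f['t'], f['R'].T@d
def onz(f,u,v,z):
    o,d=ray(f,u,v); return o+d*(z-o[2])/d[2]
def proj(f,X):
    c=f['R']@np.array(X)+f['t']
    if f['name']=='wrist':
        n=np.hypot(c[0],c[1]); th=np.arctan2(n,c[2]); return f['cx']+f['f']*th*c[0]/n, f['cy']+f['f']*th*c[1]/n
    return f['cx']+f['f']*c[0]/c[2], f['cy']+f['f']*c[1]/c[2]
E
python3 - <<'E'
from h import *
for n in ['scene','side','wrist']:
    f=grab(n,n+'0.png'); print(n,f['f'],f['cx'],f['cy'],-f['R'].T@f['t'],f['R'][2])
print(monitor.get_state())
E
```

```text
scene 366.29293024890836 320.8500046644462 202.04488103757282 [1.44175901 0.01893647 0.73087484] [-0.80826799 -0.04424302 -0.58715024]
side 374.5117851694104 317.9653993845128 200.9017710204146 [0.41996202 0.63689182 0.77325908] [ 0.13483463 -0.70561136 -0.69565237]
wrist 309.70691628693146 311.99911280946657 200.55634018176335 [ 0.67531318 -0.07963816  0.38317412] [-7.03712578e-04  2.95122801e-01 -9.55459071e-01]
{'t': 0.15, 'q': array([ 2.88096319e-01,  3.59247083e-01,  1.12733928e-02, -2.51512637e-04,
       -1.22413226e+00, -2.88090734e-01]), 'qd': array([ 1.09804391e-03, -1.98775787e-03,  2.89001465e-03,  6.33928647e-04,
       -1.01144023e-03,  7.91540346e-05]), 'joint_efforts': array([ 1.39394037e-04, -5.83274567e+01,  2.93289685e+01,  7.00122759e+00,
        8.75052094e-03, -9.76538854e-05]), 'eef_pos': array([ 6.74649243e-01, -3.06196766e-05,  2.47824246e-01]), 'ee_rot': array([ 3.14026981e+00, -1.45401682e-04, -1.57087626e+00]), 'force': array([0.12078634, 1.01322072, 0.53778234]), 'moment': array([-0.02177667, -0.05454444, -0.01331966]), 'gripper_force': 0.0, 'width': 0.08734538586583186}
```

View pics/scene0.png

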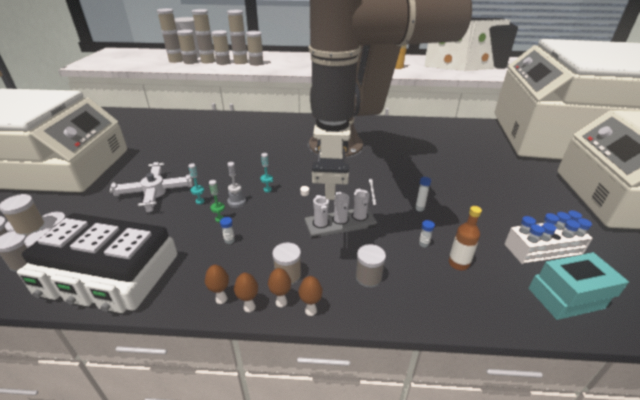

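View pics/side0.png

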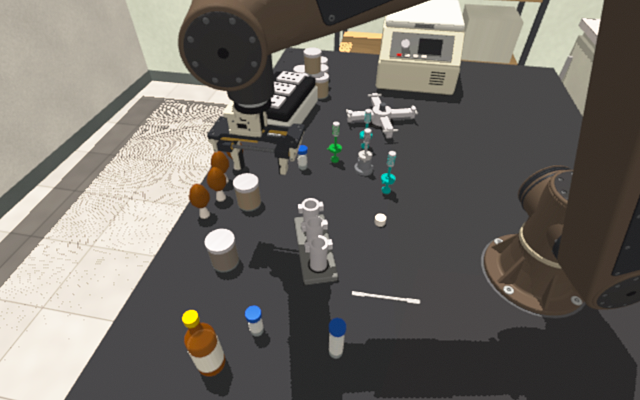

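View pics/wrist0.png

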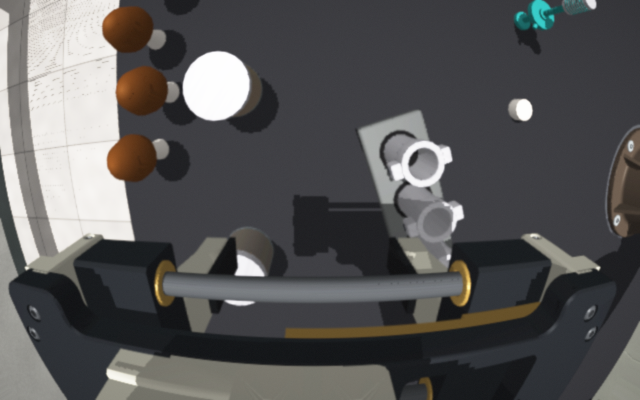

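Scene view: the grey rod and holder are at about (234,185), with green and turquoise decoys around them. The buckets are at (320,205), (341,200) and (361,195), and the long tube at (423,193). In the side view the rod is at (366,150), the long tube at (337,338) and the buckets near (312,210)–(318,265).

```bash
python3 - <<'E'
from h import *
a=cv2.imread('pics/scene0.png');b=cv2.imread('pics/side0.png')
# crops, 4x
c1=cv2.resize(a[150:225,170:270],None,fx=4,fy=4); c2=cv2.resize(a[170:245,290:390],None,fx=4,fy=4)
c3=cv2.resize(b[115:190,315:415],None,fx=4,fy=4); c4=cv2.resize(b[200-15:285,260:394],(400,300))
cv2.imwrite('pics/c.png',np.vstack([np.hstack([c1,c2]),np.hstack([c3,c4])]))
S=grab('scene');D=grab('side')
def tri(p,q):
    o1,d1=ray(S,*p);o2,d2=ray(D,*q)
    A=np.stack([d1,-d2],1);s=np.linalg.lstsq(A,o2-o1,rcond=None)[0]
    return (o1+d1*s[0]+o2+d2*s[1])/2, np.linalg.norm(o1+d1*s[0]-o2-d2*s[1])
print('rodtop',tri((232,165),(368,132)))
print('tubecap',tri((425,181),(338,324)))
print('ltcap z.118',onz(S,425,180,.118),onz(D,338,321,.118))
for p in [(320,201),(341,197),(361,192)]: print('b',onz(S,*p,.104))
for p in [(311,205),(319,242)]: print('bs',onz(D,*p,.104))
print('green',onz(S,213,183,.14),'turq',onz(S,193,168,.14),onz(S,265,156,.14))
E
```

```text
rodtop (array([ 0.45114846, -0.31905919,  0.1429319 ]), np.float64(0.002317181635817983))
tubecap (array([0.44921222, 0.29044038, 0.11065684]), np.float64(0.00549470477187013))
ltcap z.118 [0.45809248 0.28987954 0.118     ] [0.44857705 0.28554551 0.118     ]
b [ 0.57378502 -0.03109492  0.104     ]
b [0.54905614 0.02992831 0.104     ]
b [0.51835962 0.09008489 0.104     ]
bs [ 0.56425185 -0.02393054  0.104     ]
bs [0.5217567  0.09149801 0.104     ]
green [ 0.55549124 -0.34842767  0.14      ] turq [ 0.47537266 -0.43632187  0.14      ] [ 0.38199487 -0.22595982  0.14      ]
```

View pics/c.png

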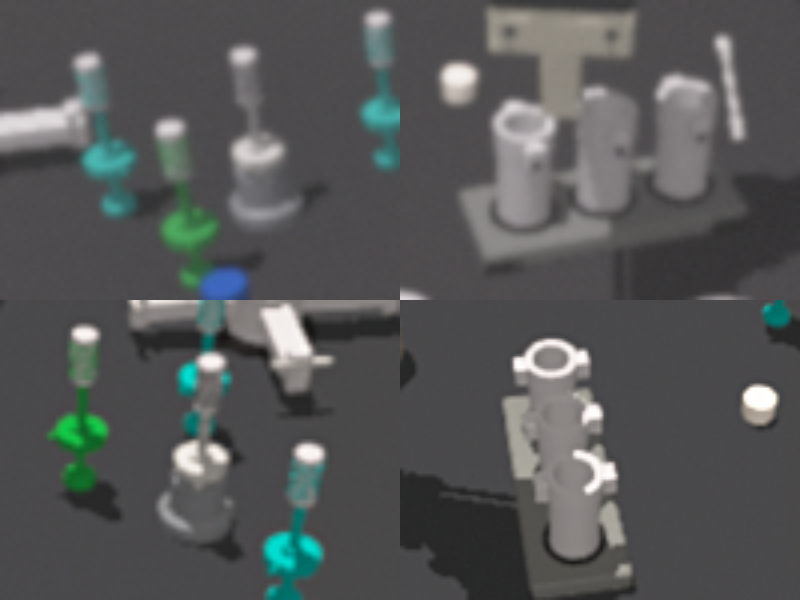

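Crop: the rod top is at scene (230.7,163.3) and side (368,130), with the rod upright in its holder. The bucket rims are at scene (321,200.5), (342.5,195) and (361,192.5). I'll move above the rod and refine with the wrist camera.

Call:
servo_tool(
  targets=[
    {"xyz": [3.2,2.2,0],"angular": [0,0,0],"claw": 5.5},
    {"xyz": [3.2,2.2,0],"angular": [0,0,0],"claw": 5.5},
    {"xyz": [3.2,2.2,0],"angular": [0,0,0],"claw": 5.5},
    {"xyz": [3.2,2.2,0],"angular": [0,0,0],"claw": 5.5},
    {"xyz": [3.2,2.2,0],"angular": [0,0,0],"claw": 5.5},
    {"xyz": [3.2,2.2,0],"angular": [0,0,0],"claw": 5.5},
    {"xyz": [3.2,2.2,0],"angular": [0,0,0],"claw": 5.5},
    {"xyz": [3.2,2.2,0],"angular": [0,0,0],"claw": 5.5},
    {"xyz": [3.2,2.2,0],"angular": [0,0,0],"claw": 5.5},
    {"xyz": [3.0,2.2,0],"angular": [0,0,0],"claw": 5.5},
    {"xyz": [0,0,0],"angular": [0,0,0],"claw": 5.5},
    {"xyz": [0,0,0],"angular": [0,0,0],"claw": 5.5},
    {"xyz": [0,0,0],"angular": [0,0,0],"claw": 5.5},
  ],
)

```text
t: 1.55
eef_pos: [0.4553, -0.3177, 0.2486]
ee_rot: [-3.141, 0.0, -1.571]
force: [-0.3, 0.6, -1.0]
width: 0.0552
gripper_force: 0.0
```

```bash
python3 - <<'E'
from h import *
w=grab('wrist','w1.png'); s=monitor.get_state(); print(s['eef_pos'],s['ee_rot'],s['t'],s['force'],s['width'])
S=grab('scene','s1.png')
im=w['color'].copy()
for X in [(.451,-.319,.152),(.451,-.319,.05)]:
    u=proj(w,X);print(u)
E
```

```text
[ 0.45548522 -0.31746721  0.24854886] [-3.14148887e+00  4.02427306e-05 -1.56999988e+00] 1.6 [ 0.39078538 -0.22962905  0.51375004] 0.054976626901055814
(np.float64(318.3218782146333), np.float64(208.56999351075595))
(np.float64(316.5956794354404), np.float64(179.06756820173874))
```

View pics/w1.png

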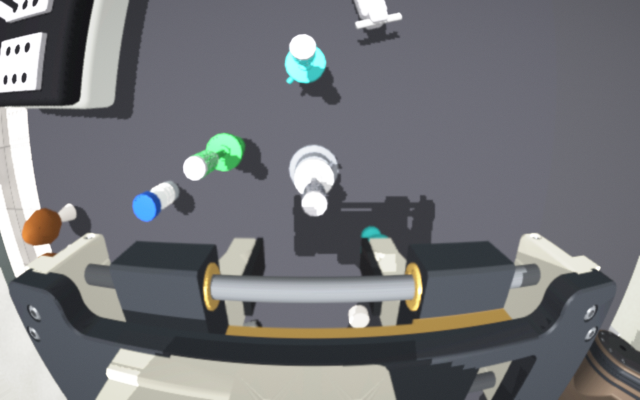

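Wrist view: the rod top is at (315,203) and its holder at (313,170). A turquoise decoy has its base at (372,235) and its white top at (358,317); the green one's top is at (197,166).

```bash
python3 - <<'E'
from h import *
w=grab('wrist'); w['name']='wrist'
im=cv2.imread('pics/w1.png'); g=cv2.cvtColor(im,cv2.COLOR_BGR2HSV)
m=((g[...,2]>200)&(g[...,1]<40)).astype(np.uint8)
n,l,st,c=cv2.connectedComponentsWithStats(m)
for i in range(1,n):
    if st[i,4]>150 and 150<c[i,0]<400 and c[i,1]<340: print(st[i],c[i],onz(w,*c[i],.152),onz(w,*c[i],.146))
E
```

```text
[355   0  47  28 736] [374.36548913  12.3451087 ] [ 0.40975501 -0.47276686  0.152     ] [ 0.40855416 -0.47472731  0.146     ]
[289  34  27  26 538] [302.1598513  46.3197026] [ 0.46360812 -0.44359891  0.152     ] [ 0.46380029 -0.44480486  0.146     ]
[ 289  145   48   49 1450] [311.44482759 167.86965517] [ 0.45671872 -0.35134562  0.152     ] [ 0.45673268 -0.35016523  0.146     ]
[183 156  23  25 445] [193.95730337 167.66741573] [ 0.55073905 -0.35269859  0.152     ] [ 0.55318507 -0.3515532   0.146     ]
[151 182  24  26 360] [164.03888889 192.95      ] [ 0.58102453 -0.33182989  0.152     ] [ 0.58425396 -0.33014467  0.146     ]
[302 191  25  25 494] [314.15384615 202.76720648] [ 0.45457335 -0.32346428  0.152     ] [ 0.45453183 -0.32156267  0.146     ]
[221 240  32  34 695] [235.7381295  256.64748201] [ 0.52172809 -0.27475825  0.152     ] [ 0.52342368 -0.27159674  0.146     ]
[372 240  32  34 739] [387.60757781 256.90933694] [ 0.39128466 -0.27471259  0.152     ] [ 0.38960602 -0.2715499   0.146     ]
[ 212  286  202   12 1771] [311.63128176 292.13269339] [ 0.45650368 -0.23982564  0.152     ] [ 0.45651208 -0.23576052  0.146     ]
[349 306  20  21 356] [358.00561798 316.36235955] [ 0.41269166 -0.21085311  0.152     ] [ 0.41156676 -0.20603855  0.146     ]
```

Call:
servo_tool(
  targets=[
    {"xyz": [0.5,0.1,1.5],"angular": [0,0,0],"claw": 5.5},
    {"xyz": [0,0,2.5],"angular": [0,0,0],"claw": 5.5},
    {"xyz": [0,0,2.5],"angular": [0,0,0],"claw": 5.5},
    {"xyz": [0,0,2.5],"angular": [0,0,0],"claw": 5.5},
    {"xyz": [0,0,1.5],"angular": [0,0,0],"claw": 5.5},
    {"xyz": [0,0,0.9],"angular": [0,0,0],"claw": 5.5},
    {"xyz": [0,0,0],"angular": [0,0,0],"claw": 5.5},
    {"xyz": [0,0,0],"angular": [0,0,0],"claw": 5.5},
  ],
)

```text
t: 2.5
eef_pos: [0.4546, -0.3229, 0.1352]
ee_rot: [-3.141, -0.0, -1.57]
force: [-0.3, -0.4, 0.9]
width: 0.055
gripper_force: 0.0
```

```bash
python3 - <<'E'
from h import *
w=grab('wrist','w2.png'); s=monitor.get_state(); print(s['eef_pos'],s['force'],s['t'])
cv2.imwrite('pics/w2c.png',w['color'][150:400,150:480])
print(proj(w,(.454,-.322,.152)))
E
```

```text
[ 0.45477414 -0.32309199  0.13548679] [-0.62167024  0.38147373 -0.54305707] 2.55
(np.float64(314.68556788052706), np.float64(292.58186221492736))
```

View pics/w2c.png

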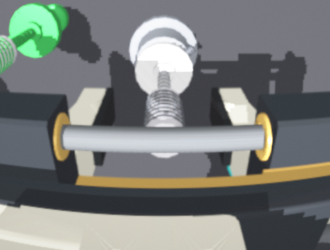

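The wrist crop shows the ribbed grip at about (165,130), midway between the fingers. Closing on it.

Call:
servo_tool(
  targets=[
    {"xyz": [0,0,0],"angular": [0,0,0],"claw": 3},
    {"xyz": [0,0,0],"angular": [0,0,0],"claw": 2.2},
    {"xyz": [0,0,0],"angular": [0,0,0],"claw": 1.4},
    {"xyz": [0,0,0],"angular": [0,0,0],"claw": 0.5},
    {"xyz": [0,0,0],"angular": [0,0,0],"claw": 0.5},
    {"xyz": [0,0,0],"angular": [0,0,0],"claw": 0.5},
    {"xyz": [0,0,0],"angular": [0,0,0],"claw": 0.5},
  ],
  force=40,
)

```text
t: 3.25
eef_pos: [0.4539, -0.3231, 0.1346]
ee_rot: [3.141, -0.0, -1.571]
force: [-0.2, 0.2, 1.8]
width: 0.0193
gripper_force: 40.0
```

Call:
servo_tool(
  targets=[
    {"xyz": [0,0,-1],"angular": [0,0,0],"claw": 0.5},
    {"xyz": [0,0,-2],"angular": [0,0,0],"claw": 0.5},
    {"xyz": [0,0,-3],"angular": [0,0,0],"claw": 0.5},
    {"xyz": [0,0,-3],"angular": [0,0,0],"claw": 0.5},
    {"xyz": [0,0,-3],"angular": [0,0,0],"claw": 0.5},
    {"xyz": [-2,-0.5,-2],"angular": [0,0,0],"claw": 0.5},
    {"xyz": [-4,-1,-1],"angular": [0,0,0],"claw": 0.5},
    {"xyz": [-4,-1,0],"angular": [0,0,0],"claw": 0.5},
    {"xyz": [-4,-1,0],"angular": [0,0,0],"claw": 0.5},
    {"xyz": [-4,-1,0],"angular": [0,0,0],"claw": 0.5},
    {"xyz": [-4,-1,0],"angular": [0,0,0],"claw": 0.5},
    {"xyz": [-4,-1,0],"angular": [0,0,0],"claw": 0.5},
    {"xyz": [-4,-1,0],"angular": [0,0,0],"claw": 0.5},
    {"xyz": [-4,-1,0],"angular": [0,0,0],"claw": 0.5},
    {"xyz": [-4,-0.6,0],"angular": [0,0,0],"claw": 0.5},
    {"xyz": [-4,0,0],"angular": [0,0,0],"claw": 0.5},
    {"xyz": [-1.3,0,0],"angular": [0,0,0],"claw": 0.5},
    {"xyz": [0,0,0],"angular": [0,0,0],"claw": 0.5},
    {"xyz": [0,0,0],"angular": [0,0,0],"claw": 0.5},
    {"xyz": [0,0,0],"angular": [0,0,0],"claw": 0.5},
  ],
)

```text
t: 5.25
eef_pos: [0.5448, 0.109, 0.2847]
ee_rot: [3.142, -0.0, -1.572]
force: [-0.2, -0.8, -2.6]
width: 0.0195
gripper_force: 40.0
```

```bash
python3 - <<'E'
from h import *
w=grab('wrist','w3.png'); s=monitor.get_state(); print(s['eef_pos'],s['ee_rot'],s['force'],s['t'],s['width'])
S=grab('scene','s3.png');D=grab('side','d3.png')
a=cv2.resize(S['color'][150:240,290:390],(400,360));b=cv2.resize(D['color'][150:290,260:400],(400,400))
o=np.zeros((600,800,3),np.uint8); o[:200,:320]=cv2.resize(w['color'],(320,200));o[200:560,:400]=a;o[200:600,400:]=b
o[:200,400:800]=w['color'][100:300,120:520]
cv2.imwrite('pics/c3.png',o)
for n,X in dict(a=(.574,-.031,.104),b=(.546,.029,.104),c=(.518,.09,.104)).items(): print(n,proj(w,X))
E
```

```text
[0.54491417 0.10894318 0.2847939 ] [-3.14147810e+00  3.19293459e-05 -1.57197626e+00] [-0.03128257  0.04993853 -1.94596961] 5.3 0.018852148668039817
a (np.float64(283.45750635081777), np.float64(49.735240691710885))
b (np.float64(311.47667064261157), np.float64(107.36484483554139))
c (np.float64(338.4731901836801), np.float64(166.46456078182416))
```

View pics/c3.png

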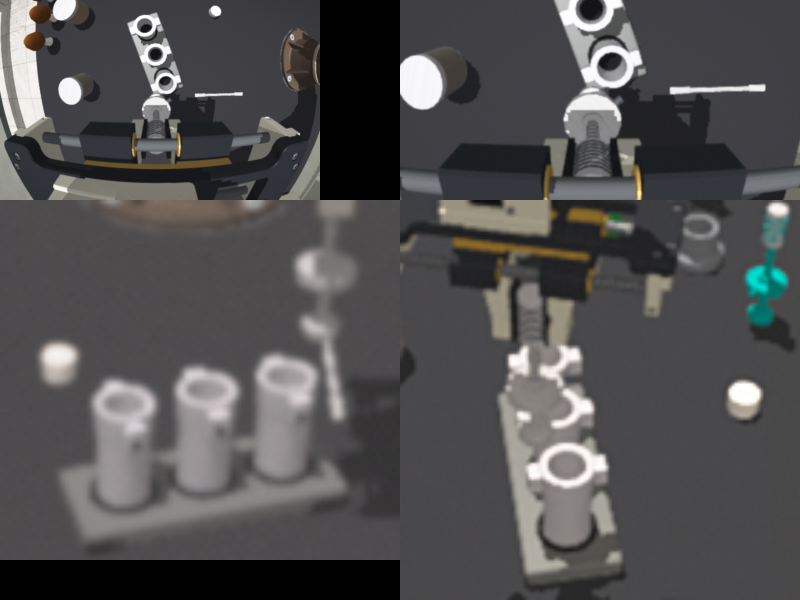

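The wrist view shows the three rims at about (290,53), (310,108) and (332,163), with the rod hanging upright in the jaws. I'll fit the bore outlines as rim-mask holes.

```bash
cat > bores.py <<'E'
from h import *
def bores(w,im,thr=(170,185,200,215)):
    g=im.min(2)
    for T in thr:
        cs,h=cv2.findContours((g>T).astype(np.uint8),cv2.RETR_CCOMP,cv2.CHAIN_APPROX_NONE)
        out=[]
        for c,hh in zip(cs,h[0]):
            if hh[3]>=0 and 250<cv2.contourArea(c)<4000:
                p=np.array([onz(w,u,v,.104)[:2] for u,v in c[:,0].astype(float)])
                (x,y),(a,b),_=cv2.fitEllipse((p*1e4).astype(np.float32))
                if 24<a/10<40 and 24<b/10<40: out.append((np.round([x/1e4,y/1e4],4),round(a/10,1),round(b/10,1)))
        print(T,out)
E
python3 - <<'E'
from bores import *
w=grab('wrist'); bores(w,w['color'])
S=grab('scene');
for p in [(290+125/4,150+203/4),(290+207/4,150+188/4),(290+286/4,150+177/4)]: print(onz(S,*p,.104))
D=grab('side')
k=140/400
for p in [(260+168*k,150+265*k)]: print('side c',onz(D,*p,.104))
E
```

```text
170 [(array([0.5255, 0.0897]), 31.2, 32.0), (array([0.5471, 0.03  ]), 31.2, 31.6), (array([ 0.5685, -0.0298]), 31.8, 31.9)]
185 [(array([0.5254, 0.0899]), 31.9, 32.4), (array([0.547 , 0.0301]), 31.7, 32.2), (array([ 0.5686, -0.0297]), 31.9, 32.3)]
200 [(array([0.5254, 0.09  ]), 32.2, 32.8), (array([0.5469, 0.0301]), 32.1, 32.6), (array([ 0.5686, -0.0299]), 32.4, 32.6)]
215 [(array([0.5253, 0.0902]), 33.0, 33.1), (array([0.5469, 0.0301]), 32.6, 32.8), (array([ 0.5685, -0.0299]), 32.5, 33.0)]
[ 0.57227549 -0.0275204   0.104     ]
[0.54889713 0.03215459 0.104     ]
[0.53028323 0.0912473  0.104     ]
side c [0.52179498 0.09377591 0.104     ]
```

```bash
python3 - <<'E'
from h import *
from scipy.optimize import least_squares
S=grab('scene'); im=cv2.imread('pics/s3.png').min(2).astype(float)
o=-S['R'].T@S['t']
for v in range(205,234,2):
    r=im[v,355:390]; m=r>100
    if not m.any(): continue
    # width-weighted edges
    ix=np.where(m)[0]; u=355+(ix[0]+ix[-1])/2
    _,d=ray(S,u,v); X=o+d*(.5448-o[0])/d[0]
    print(v,355+ix[0],355+ix[-1],X.round(4))
w=grab('wrist'); g=w['color'].min(2)
for v in range(186,240,4):
    ix=np.where(g[v,270:360]>110)[0]; print(v,(270+ix).min() if len(ix) else 0,(270+ix).max() if len(ix) else 0, end=' | ')
st=monitor.get_state();z=st['eef_pos'][2]-.1286
print()
for zz,n in ((z+.0585,'coltop'),(z+.0485,'colbot')): print(n,[proj(w,(.5449+dx,.109+dy,zz)) for dx,dy in ((-.021,0),(.021,0),(0,-.021))])
E
```

```text
205 355 374 [0.5448 0.102  0.0751]
207 355 366 [0.5448 0.0905 0.0669]
209 355 366 [0.5448 0.091  0.0594]
211 355 366 [0.5448 0.0916 0.0517]
213 355 365 [0.5448 0.0906 0.0439]
215 355 371 [0.5448 0.1003 0.0367]
217 355 373 [0.5448 0.104  0.029 ]
219 357 374 [0.5448 0.1092 0.0214]
221 355 375 [0.5448 0.1083 0.0134]
223 355 373 [0.5448 0.1058 0.0052]
225 355 364 [ 0.5448  0.0924 -0.0037]
186 307 340 | 190 302 321 | 194 299 324 | 198 294 329 | 202 290 336 | 206 287 336 | 210 286 338 | 214 284 340 | 218 283 341 | 222 284 340 | 226 285 339 | 230 285 338 | 234 287 336 | 238 295 329 | 
coltop [(np.float64(342.54715076372634), np.float64(221.4124576386168)), (np.float64(283.6238886604702), np.float64(221.4469899939197)), (np.float64(313.1029634411348), np.float64(193.03798286091777))]
colbot [(np.float64(341.3103685800152), np.float64(216.58771085188664)), (np.float64(284.79319625068604), np.float64(216.61942840605678)), (np.float64(313.06605379156866), np.float64(189.26422393954397))]
```

Call:
servo_tool(
  targets=[
    {"xyz": [0.6,0.7,0],"angular": [0,0,0],"claw": 0.5},
    {"xyz": [0.65,0.7,0],"angular": [0,0,0],"claw": 0.5},
    {"xyz": [0.6,0.6,0.5],"angular": [0,0,0],"claw": 0.5},
    {"xyz": [0,0,1.5],"angular": [0,0,0],"claw": 0.5},
    {"xyz": [0,0,1.5],"angular": [0,0,0],"claw": 0.5},
    {"xyz": [0,0,1.0],"angular": [0,0,0],"claw": 0.5},
    {"xyz": [0,0,0.4],"angular": [0,0,0],"claw": 0.5},
    {"xyz": [0,0,0.1],"angular": [0,0,0],"claw": 0.5},
    {"xyz": [0,0,0],"angular": [0,0,0],"claw": 0.5},
    {"xyz": [0,0,0],"angular": [0,0,0],"claw": 0.5},
  ],
)

```text
t: 6.65
eef_pos: [0.5253, 0.0916, 0.2352]
ee_rot: [-3.141, 0.0, -1.571]
force: [0.6, 0.5, -1.2]
width: 0.0199
gripper_force: 40.0
```

```bash
python3 - <<'E'
from h import *
D=grab('side','d4.png');S=grab('scene','s4.png')
s=monitor.get_state(); print(s['eef_pos'],s['force'],s['t'])
a=cv2.resize(S['color'][140:240,310:410],(400,400));b=cv2.resize(D['color'][180:260,280:360],(400,400),interpolation=cv2.INTER_CUBIC)
cv2.imwrite('pics/c4.png',np.hstack([a,b]))
print(proj(D,(.5254,.09,.104)),proj(S,(.5254,.09,.104)))
E
```

```text
[0.52523132 0.09157468 0.23506262] [-0.15773114  0.05411582 -1.53278921] 6.75
(np.float64(317.5715918717952), np.float64(241.2779702081765)) (np.float64(361.0378721482949), np.float64(193.3133876858958))
```

View pics/c4.png

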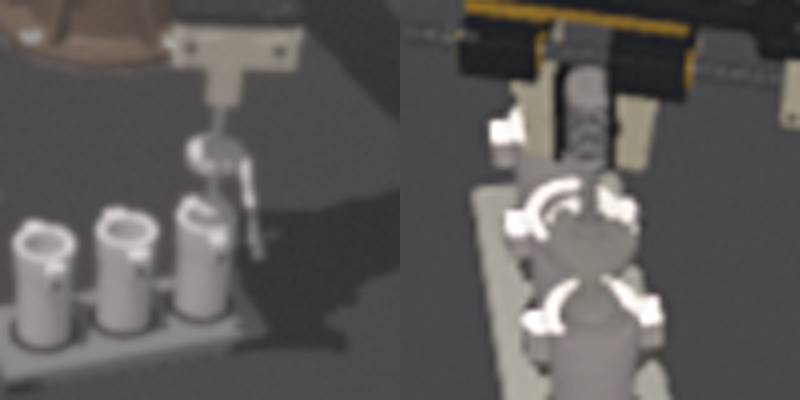

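Left (scene): the foot is at about (212,205) in the 4x crop, over the near bucket's rim at (205,215). Right (side): the foot is at (592,300), roughly centred between that rim's arcs. I'll compare these with the projections numerically.

```bash
python3 - <<'E'
from h import *
S=grab('scene');D=grab('side')
for z in (.104,.107,.119,.155,.165,.2): print(z,'scene4x',((np.array(proj(S,(.5255,.0910,z)))-(310,140))*4).round(1),'side5x',((np.array(proj(D,(.5255,.091,z)))-(280,180))*5+(400,0)).round(1))
a=cv2.imread('pics/s4.png').min(2).astype(int)
for v in range(166,200,2): print(v,a[v,350:378])
E
```

```text
0.104 scene4x [205.5 213.4] side5x [587.2 308. ]
0.107 scene4x [205.8 210.1] side5x [587.2 303.8]
0.119 scene4x [206.9 196.9] side5x [587.2 286.9]
0.155 scene4x [210.5 156.2] side5x [587.1 234. ]
0.165 scene4x [211.6 144.6] side5x [587.1 218.7]
0.2 scene4x [215.2 103. ] side5x [587.  163.2]
166 [ 76  77  77  77  76  74  74  76  76  74  78  85  98 106 119 120 114 108
 104  91  81  77  73  77  75  77  75  76]
168 [ 77  74  75  75  76  76  76  76  75  76  75  75  82  97 110 110  94  81
  76  75  75  75  76  73  77  76  76  76]
170 [ 75  75  75  75  75  76  77  76  78  77  76  74  85 100 109 104  89  77
  77  76  75  77  77  74  74  76  76  73]
172 [ 77  77  76  76  75  76  76  76  76  79  83  88  93 107 111  99  85  76
  77  74  76  75  76  73  76  77  75  74]
174 [ 75  77  76  76  76  77  83 105 128 146 141 129 123 116 110 104 100  96
  88  81  78  75  74  73  74  76  74  74]
176 [ 75  74  75  76  75  81 115 170 199 199 164 126 114 115 117 115 115 115
 114 106  95  82  75  74  75  73  75  77]
178 [ 76  76  76  74  76  85 118 169 197 199 166 128 117 118 118 118 119 118
 119 119 112 103 
[... 514 characters left out ...]
 75  74  79  86 100 113 119 106  99 102 112 117 106  91  81  77
  76  79 116 170 173 126  87  75  75  76]
190 [ 76  76  78  77  94 141 185 205 198 178 153 135 125 120 116 113 105  89
  81  77 105 161 184 151  98  78  74  76]
192 [ 76  76  78  96 145 186 191 173 162 170 182 187 173 155 135 122 116 108
  95  79  75  91 113 102  81  65  65  64]
194 [ 78  75  78 107 166 198 180 149 134 136 138 144 142 137 129 122 116 116
 110  84  63  71  95  97  74  56  53  54]
196 [ 88  76  77  93 130 164 184 187 180 174 162 153 153 155 156 159 145 125
 107  81  60  74 110 115  90  60  55  56]
198 [ 92  76  76  92 123 143 154 159 163 169 174 177 190 198 202 194 165 129
 105  81  63  76 114 121  98  74  70  73]
```

Call:
servo_tool(
  targets=[
    {"xyz": [0.15,0,0],"angular": [0,0,0],"claw": 0.5},
    {"xyz": [0,0,0.1],"angular": [0,0,0],"claw": 0.5},
    {"xyz": [0,0,0.1],"angular": [0,0,0],"claw": 0.5},
    {"xyz": [0,0,0.1],"angular": [0,0,0],"claw": 0.5},
    {"xyz": [0,0,0.1],"angular": [0,0,0],"claw": 0.5},
    {"xyz": [0,0,0],"angular": [0,0,0],"claw": 0.5},
  ],
)

```text
t: 7.45
eef_pos: [0.5249, 0.09, 0.2303]
ee_rot: [3.141, -0.0, -1.571]
force: [1.2, 0.1, -1.9]
width: 0.0191
gripper_force: 40.0
```

Call:
servo_tool(
  targets=[
    {"xyz": [0,0,0.1],"angular": [0,0,0],"claw": 0.5},
    {"xyz": [0,0,0.15],"angular": [0,0,0],"claw": 0.5},
    {"xyz": [0,0,0.2],"angular": [0,0,0],"claw": 0.5},
    {"xyz": [0,0,0.2],"angular": [0,0,0],"claw": 0.5},
    {"xyz": [0,0,0.15],"angular": [0,0,0],"claw": 0.5},
    {"xyz": [0,0,0],"angular": [0,0,0],"claw": 0.5},
  ],
)

```text
t: 8.05
eef_pos: [0.5248, 0.0899, 0.2222]
ee_rot: [3.141, -0.0, -1.571]
force: [-0.1, -0.0, -2.5]
width: 0.019
gripper_force: 40.0
```

Call:
servo_tool(
  targets=[
    {"xyz": [0,0,0.2],"angular": [0,0,0],"claw": 0.5},
    {"xyz": [0,0,0.4],"angular": [0,0,0],"claw": 0.5},
    {"xyz": [0,0,0.5],"angular": [0,0,0],"claw": 0.5},
    {"xyz": [0,0,0.5],"angular": [0,0,0],"claw": 0.5},
    {"xyz": [0,0,0.5],"angular": [0,0,0],"claw": 0.5},
    {"xyz": [0,0,0.4],"angular": [0,0,0],"claw": 0.5},
    {"xyz": [0,0,0.3],"angular": [0,0,0],"claw": 0.5},
    {"xyz": [0,0,0.1],"angular": [0,0,0],"claw": 0.5},
    {"xyz": [0,0,0],"angular": [0,0,0],"claw": 0.5},
    {"xyz": [0,0,0],"angular": [0,0,0],"claw": 0.5},
  ],
)

```text
t: 9.05
eef_pos: [0.5251, 0.09, 0.1937]
ee_rot: [-3.141, 0.0, -1.571]
force: [0.6, -0.3, -2.3]
width: 0.0189
gripper_force: 40.0
```

Call:
servo_tool(
  targets=[
    {"xyz": [0,0,0.2],"angular": [0,0,0],"claw": 0.5},
    {"xyz": [0,0,0.2],"angular": [0,0,0],"claw": 0.5},
    {"xyz": [0,0,0.2],"angular": [0,0,0],"claw": 0.5},
    {"xyz": [0,0,0.1],"angular": [0,0,0],"claw": 0.5},
    {"xyz": [0,0,0.1],"angular": [0,0,0],"claw": 0.5},
    {"xyz": [0,0,0.1],"angular": [0,0,0],"claw": 0.5},
    {"xyz": [0,0,0.1],"angular": [0,0,0],"claw": 0.5},
    {"xyz": [0,0,0.1],"angular": [0,0,0],"claw": 0.5},
    {"xyz": [0,0,0],"angular": [0,0,0],"claw": 0.5},
    {"xyz": [0,0,0],"angular": [0,0,0],"claw": 0.5},
  ],
)

```text
t: 10.05
eef_pos: [0.525, 0.09, 0.1825]
ee_rot: [3.142, -0.0, -1.571]
force: [-0.4, 0.0, -1.0]
width: 0.0192
gripper_force: 40.0
```

Call:
servo_tool(
  targets=[
    {"xyz": [0,0,0.1],"angular": [0,0,0],"claw": 0.5},
    {"xyz": [0,0,0.1],"angular": [0,0,0],"claw": 0.5},
    {"xyz": [0,0,0.1],"angular": [0,0,0],"claw": 0.5},
    {"xyz": [0,0,0],"angular": [0,0,0],"claw": 0.5},
  ],
)

```text
t: 10.45
eef_pos: [0.525, 0.09, 0.1794]
ee_rot: [3.142, -0.0, -1.571]
force: [-0.4, 0.4, -1.7]
width: 0.0193
gripper_force: 40.0
```

Call:
servo_tool(
  targets=[
    {"xyz": [0,0,0.1],"angular": [0,0,0],"claw": 0.5},
    {"xyz": [0,0,0.1],"angular": [0,0,0],"claw": 0.5},
    {"xyz": [0,0,0.1],"angular": [0,0,0],"claw": 0.5},
    {"xyz": [0,0,0],"angular": [0,0,0],"claw": 0.5},
  ],
)

```text
t: 10.85
eef_pos: [0.5252, 0.09, 0.1769]
ee_rot: [-3.141, 0.0, -1.571]
force: [-1.6, -0.3, 4.2]
width: 0.0194
gripper_force: 40.0
```

Call:
servo_tool(
  targets=[
    {"xyz": [0,0,0.05],"angular": [0,0,0],"claw": 0.5},
    {"xyz": [0,0,0.05],"angular": [0,0,0],"claw": 0.5},
    {"xyz": [0,0,0],"angular": [0,0,0],"claw": 0.5},
  ],
)

```text
t: 11.15
eef_pos: [0.5253, 0.09, 0.1762]
ee_rot: [-3.141, 0.0, -1.571]
force: [-2.5, -0.8, 7.6]
width: 0.0194
gripper_force: 40.0
```

Call:
servo_tool(
  targets=[
    {"xyz": [0,0,-0.5],"angular": [0,0,0],"claw": 0.5},
    {"xyz": [0,0,-1.2],"angular": [0,0,0],"claw": 0.5},
    {"xyz": [0,0,-2],"angular": [0,0,0],"claw": 0.5},
    {"xyz": [0,0,-2],"angular": [0,0,0],"claw": 0.5},
    {"xyz": [0,0,-1.3],"angular": [0,0,0],"claw": 0.5},
    {"xyz": [0,0,-0.6],"angular": [0,0,0],"claw": 0.5},
    {"xyz": [1,-0.4,0],"angular": [0,0,0],"claw": 0.5},
    {"xyz": [2,-0.7,0],"angular": [0,0,0],"claw": 0.5},
    {"xyz": [2,-0.7,0],"angular": [0,0,0],"claw": 0.5},
    {"xyz": [1,-0.4,0],"angular": [0,0,0],"claw": 0.5},
    {"xyz": [0,0,0.5],"angular": [0,0,0],"claw": 0.5},
    {"xyz": [0,0,0.7],"angular": [0,0,0],"claw": 0.5},
    {"xyz": [0,0,0.5],"angular": [0,0,0],"claw": 0.5},
    {"xyz": [0,0,0],"angular": [0,0,0],"claw": 0.5},
    {"xyz": [0,0,0],"angular": [0,0,0],"claw": 0.5},
  ],
)

```text
t: 12.65
eef_pos: [0.5468, 0.0304, 0.2344]
ee_rot: [3.141, -0.0, -1.57]
force: [0.4, -0.2, -2.4]
width: 0.0192
gripper_force: 40.0
```

Over bucket_b; entering it.

Call:
servo_tool(
  targets=[
    {"xyz": [0,0,0.1],"angular": [0,0,0],"claw": 0.5},
    {"xyz": [0,0,0.1],"angular": [0,0,0],"claw": 0.5},
    {"xyz": [0,0,0.1],"angular": [0,0,0],"claw": 0.5},
    {"xyz": [0,0,0.1],"angular": [0,0,0],"claw": 0.5},
    {"xyz": [0,0,0],"angular": [0,0,0],"claw": 0.5},
  ],
)

```text
t: 13.15
eef_pos: [0.5469, 0.03, 0.2304]
ee_rot: [3.141, -0.0, -1.571]
force: [0.1, 0.1, -2.1]
width: 0.0191
gripper_force: 40.0
```

Call:
servo_tool(
  targets=[
    {"xyz": [0,0,0.1],"angular": [0,0,0],"claw": 0.5},
    {"xyz": [0,0,0.15],"angular": [0,0,0],"claw": 0.5},
    {"xyz": [0,0,0.15],"angular": [0,0,0],"claw": 0.5},
    {"xyz": [0,0,0.2],"angular": [0,0,0],"claw": 0.5},
    {"xyz": [0,0,0.2],"angular": [0,0,0],"claw": 0.5},
    {"xyz": [0,0,0],"angular": [0,0,0],"claw": 0.5},
  ],
)

```text
t: 13.75
eef_pos: [0.5468, 0.0299, 0.2222]
ee_rot: [3.141, -0.0, -1.571]
force: [0.1, -0.4, -1.4]
width: 0.0191
gripper_force: 40.0
```

Call:
servo_tool(
  targets=[
    {"xyz": [0,0,0.3],"angular": [0,0,0],"claw": 0.5},
    {"xyz": [0,0,0.5],"angular": [0,0,0],"claw": 0.5},
    {"xyz": [0,0,0.6],"angular": [0,0,0],"claw": 0.5},
    {"xyz": [0,0,0.6],"angular": [0,0,0],"claw": 0.5},
    {"xyz": [0,0,0.5],"angular": [0,0,0],"claw": 0.5},
    {"xyz": [0,0,0.4],"angular": [0,0,0],"claw": 0.5},
    {"xyz": [0,0,0.3],"angular": [0,0,0],"claw": 0.5},
    {"xyz": [0,0,0.2],"angular": [0,0,0],"claw": 0.5},
    {"xyz": [0,0,0.1],"angular": [0,0,0],"claw": 0.5},
    {"xyz": [0,0,0],"angular": [0,0,0],"claw": 0.5},
  ],
)

```text
t: 14.75
eef_pos: [0.547, 0.03, 0.1876]
ee_rot: [-3.142, 0.0, -1.571]
force: [0.0, -0.5, -1.5]
width: 0.0194
gripper_force: 40.0
```

Depth is about 45 mm. Now in 3 mm steps.

Call:
servo_tool(
  targets=[
    {"xyz": [0,0,0.1],"angular": [0,0,0],"claw": 0.5},
    {"xyz": [0,0,0.15],"angular": [0,0,0],"claw": 0.5},
    {"xyz": [0,0,0.15],"angular": [0,0,0],"claw": 0.5},
    {"xyz": [0,0,0.1],"angular": [0,0,0],"claw": 0.5},
    {"xyz": [0,0,0],"angular": [0,0,0],"claw": 0.5},
  ],
)

```text
t: 15.25
eef_pos: [0.5469, 0.03, 0.1824]
ee_rot: [3.141, -0.0, -1.571]
force: [-0.2, 0.2, -1.7]
width: 0.0194
gripper_force: 40.0
```

Call:
servo_tool(
  targets=[
    {"xyz": [0,0,0.1],"angular": [0,0,0],"claw": 0.5},
    {"xyz": [0,0,0.1],"angular": [0,0,0],"claw": 0.5},
    {"xyz": [0,0,0],"angular": [0,0,0],"claw": 0.5},
  ],
)

```text
t: 15.55
eef_pos: [0.5469, 0.03, 0.1804]
ee_rot: [3.141, -0.0, -1.571]
force: [0.3, 0.5, -2.1]
width: 0.0194
gripper_force: 40.0
```

Depth 52 mm and no contact.

Call:
servo_tool(
  targets=[
    {"xyz": [0,0,0.1],"angular": [0,0,0],"claw": 0.5},
    {"xyz": [0,0,0.1],"angular": [0,0,0],"claw": 0.5},
    {"xyz": [0,0,0.1],"angular": [0,0,0],"claw": 0.5},
    {"xyz": [0,0,0],"angular": [0,0,0],"claw": 0.5},
  ],
)

```text
t: 15.95
eef_pos: [0.5469, 0.03, 0.1774]
ee_rot: [3.141, -0.0, -1.571]
force: [-0.5, -0.5, -1.7]
width: 0.0194
gripper_force: 40.0
```

Call:
servo_tool(
  targets=[
    {"xyz": [0,0,0.1],"angular": [0,0,0],"claw": 0.5},
    {"xyz": [0,0,0.1],"angular": [0,0,0],"claw": 0.5},
    {"xyz": [0,0,0.1],"angular": [0,0,0],"claw": 0.5},
    {"xyz": [0,0,0],"angular": [0,0,0],"claw": 0.5},
  ],
)

```text
t: 16.35
eef_pos: [0.5471, 0.03, 0.1746]
ee_rot: [-3.141, 0.0, -1.571]
force: [0.1, -1.1, -1.8]
width: 0.0193
gripper_force: 40.0
```

Call:
servo_tool(
  targets=[
    {"xyz": [0,0,0.1],"angular": [0,0,0],"claw": 0.5},
    {"xyz": [0,0,0.1],"angular": [0,0,0],"claw": 0.5},
    {"xyz": [0,0,0.1],"angular": [0,0,0],"claw": 0.5},
    {"xyz": [0,0,0],"angular": [0,0,0],"claw": 0.5},
  ],
)

```text
t: 16.75
eef_pos: [0.547, 0.03, 0.1714]
ee_rot: [-3.142, -0.0, -1.571]
force: [0.7, -0.4, -1.2]
width: 0.0195
gripper_force: 40.0
```

```bash
python3 - <<'E'
from h import *
D=grab('side','d5.png');S=grab('scene','s5.png');w=grab('wrist','w5.png')
print(monitor.get_state()['force'])
a=cv2.resize(S['color'][150:230,310:390],(400,400),interpolation=cv2.INTER_CUBIC);b=cv2.resize(D['color'][160:260,270:370],(400,400),interpolation=cv2.INTER_CUBIC)
o=np.hstack([a,b]); o=np.vstack([o,w['color'][100:300,:640].repeat(1,1)[:, :].copy() if 0 else np.hstack([w['color'][100:300],np.zeros((200,160,3),np.uint8)])])
cv2.imwrite('pics/c5.png',o)
for z in (.104,.114): print(z,(np.array(proj(S,(.547,.030,z)))-(310,150))*5,(np.array(proj(D,(.547,.030,z)))-(270,160))*4+(400,0))
E
```

```text
[ 0.28964496  0.73018762 -1.82102765]
0.104 [155.17498768 233.02126765] [573.98946165 245.03128141]
0.114 [155.85198429 219.2097121 ] [573.85115442 233.75305882]
```

View pics/c5.png

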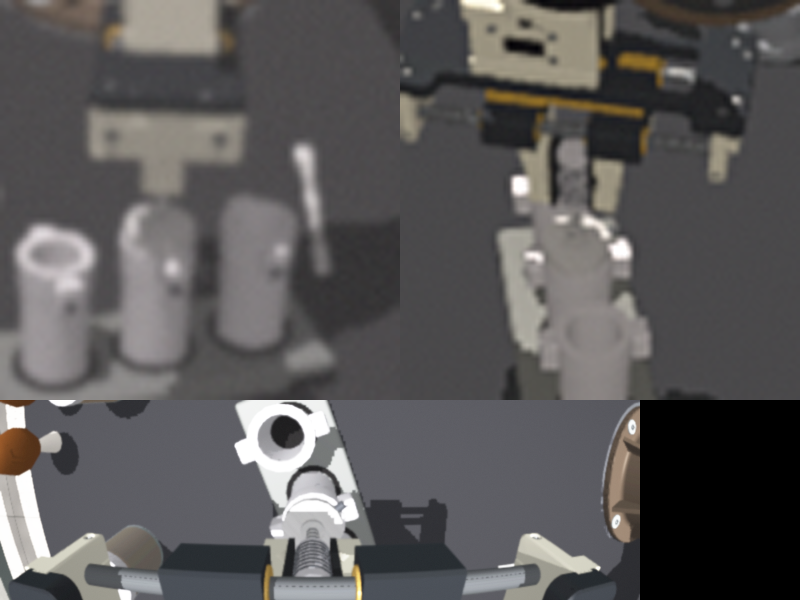

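Wrist and side show the rod upright in bucket_b, with its collar resting on the rim (side crop about (575,235)). No floor has been felt at 61 mm, so this is likely the deep bucket.

Call:
servo_tool(
  targets=[
    {"xyz": [0,0,0.1],"angular": [0,0,0],"claw": 0.5},
    {"xyz": [0,0,0.1],"angular": [0,0,0],"claw": 0.5},
    {"xyz": [0,0,0.1],"angular": [0,0,0],"claw": 0.5},
    {"xyz": [0,0,0.1],"angular": [0,0,0],"claw": 0.5},
  ],
)

```text
t: 17.3
eef_pos: [0.5471, 0.03, 0.1676]
ee_rot: [-3.141, 0.0, -1.571]
force: [-0.3, -0.1, 0.3]
width: 0.0192
gripper_force: 40.0
```

Call:
servo_tool(
  targets=[
    {"xyz": [0,0,0.1],"angular": [0,0,0],"claw": 0.5},
    {"xyz": [0,0,0.1],"angular": [0,0,0],"claw": 0.5},
    {"xyz": [0,0,0.1],"angular": [0,0,0],"claw": 0.5},
    {"xyz": [0,0,0],"angular": [0,0,0],"claw": 0.5},
  ],
)

```text
t: 17.7
eef_pos: [0.547, 0.03, 0.1643]
ee_rot: [3.141, 0.0, -1.571]
force: [0.0, -0.2, -1.4]
width: 0.019
gripper_force: 40.0
```

Depth 68 mm, with drag felt only while moving. It's the deep bucket, so I'm closing on the floor in small steps.

Call:
servo_tool(
  targets=[
    {"xyz": [0,0,0.1],"angular": [0,0,0],"claw": 0.5},
    {"xyz": [0,0,0.1],"angular": [0,0,0],"claw": 0.5},
    {"xyz": [0,0,0.1],"angular": [0,0,0],"claw": 0.5},
    {"xyz": [0,0,0],"angular": [0,0,0],"claw": 0.5},
  ],
)

```text
t: 18.1
eef_pos: [0.547, 0.03, 0.1614]
ee_rot: [3.142, 0.0, -1.571]
force: [1.2, 0.4, -0.7]
width: 0.0192
gripper_force: 40.0
```

Call:
servo_tool(
  targets=[
    {"xyz": [0,0,0.1],"angular": [0,0,0],"claw": 0.5},
    {"xyz": [0,0,0.1],"angular": [0,0,0],"claw": 0.5},
    {"xyz": [0,0,0],"angular": [0,0,0],"claw": 0.5},
  ],
)

```text
t: 18.4
eef_pos: [0.547, 0.03, 0.1594]
ee_rot: [3.142, 0.0, -1.571]
force: [0.6, 0.9, -0.4]
width: 0.0196
gripper_force: 40.0
```

Call:
servo_tool(
  targets=[
    {"xyz": [0,0,0.1],"angular": [0,0,0],"claw": 0.5},
    {"xyz": [0,0,0],"angular": [0,0,0],"claw": 0.5},
  ],
)

```text
t: 18.6
eef_pos: [0.547, 0.03, 0.1584]
ee_rot: [3.141, -0.0, -1.571]
force: [0.8, -0.3, -0.7]
width: 0.0194
gripper_force: 40.0
```

Call:
servo_tool(
  targets=[
    {"xyz": [0,0,0.1],"angular": [0,0,0],"claw": 0.5},
    {"xyz": [0,0,0],"angular": [0,0,0],"claw": 0.5},
  ],
)

```text
t: 18.8
eef_pos: [0.547, 0.03, 0.1574]
ee_rot: [3.142, 0.0, -1.571]
force: [0.6, -0.8, -0.5]
width: 0.0195
gripper_force: 40.0
```

Call:
servo_tool(
  targets=[
    {"xyz": [0,0,0.1],"angular": [0,0,0],"claw": 0.5},
    {"xyz": [0,0,0.1],"angular": [0,0,0],"claw": 0.5},
    {"xyz": [0,0,0],"angular": [0,0,0],"claw": 0.5},
  ],
)

```text
t: 19.1
eef_pos: [0.547, 0.03, 0.1556]
ee_rot: [-3.142, -0.0, -1.571]
force: [-0.4, -0.3, 1.1]
width: 0.0192
gripper_force: 40.0
```

Call:
servo_tool(
  targets=[
    {"xyz": [0,0,0.1],"angular": [0,0,0],"claw": 0.5},
    {"xyz": [0,0,0],"angular": [0,0,0],"claw": 0.5},
    {"xyz": [0,0,0],"angular": [0,0,0],"claw": 0.5},
  ],
)

```text
t: 19.4
eef_pos: [0.5471, 0.03, 0.1547]
ee_rot: [-3.141, -0.0, -1.571]
force: [-1.4, -0.1, 4.2]
width: 0.0194
gripper_force: 40.0
```

Call:
servo_tool(
  targets=[
    {"xyz": [0,0,0.05],"angular": [0,0,0],"claw": 0.5},
    {"xyz": [0,0,0],"angular": [0,0,0],"claw": 0.5},
    {"xyz": [0,0,0],"angular": [0,0,0],"claw": 0.5},
    {"xyz": [0,0,0],"angular": [0,0,0],"claw": 0.5},
    {"xyz": [0,0,0],"angular": [0,0,0],"claw": 0.5},
  ],
)

```text
t: 19.9
eef_pos: [0.5471, 0.03, 0.1544]
ee_rot: [-3.141, 0.0, -1.571]
force: [-0.4, -0.2, 5.5]
width: 0.019
gripper_force: 40.0
```

Call:
servo_tool(
  targets=[
    {"xyz": [0,0,-0.5],"angular": [0,0,0],"claw": 0.5},
    {"xyz": [0,0,-1.5],"angular": [0,0,0],"claw": 0.5},
    {"xyz": [0,0,-3],"angular": [0,0,0],"claw": 0.5},
    {"xyz": [0,0,-4],"angular": [0,0,0],"claw": 0.5},
    {"xyz": [0,0,-3],"angular": [0,0,0],"claw": 0.5},
    {"xyz": [1,0.3,-1],"angular": [0,0,0],"claw": 0.5},
    {"xyz": [3,0.8,0],"angular": [0,0,0],"claw": 0.5},
    {"xyz": [4,1,0],"angular": [0,0,0],"claw": 0.5},
    {"xyz": [4,1,0],"angular": [0,0,0],"claw": 0.5},
    {"xyz": [4,1,0],"angular": [0,0,0],"claw": 0.5},
    {"xyz": [4,1,0],"angular": [0,0,0],"claw": 0.5},
    {"xyz": [4,1,0],"angular": [0,0,0],"claw": 0.5},
    {"xyz": [4,1,0],"angular": [0,0,0],"claw": 0.5},
    {"xyz": [4,1,0],"angular": [0,0,0],"claw": 0.5},
    {"xyz": [2.3,0.8,0],"angular": [0,0,0],"claw": 0.5},
    {"xyz": [1,0.4,1],"angular": [0,0,0],"claw": 0.5},
    {"xyz": [0,0,3],"angular": [0,0,0],"claw": 0.5},
    {"xyz": [0,0,3],"angular": [0,0,0],"claw": 0.5},
    {"xyz": [0,0,2],"angular": [0,0,0],"claw": 0.5},
    {"xyz": [0,0,0],"angular": [0,0,0],"claw": 0.5},
  ],
)

```text
t: 21.9
eef_pos: [0.4513, -0.3216, 0.1897]
ee_rot: [3.135, 0.003, -1.571]
force: [-0.4, 0.5, -2.5]
width: 0.0193
gripper_force: 40.0
```

Call:
servo_tool(
  targets=[
    {"xyz": [0,0,0],"angular": [0,0,0],"claw": 0.5},
    {"xyz": [0,0,0],"angular": [0,0,0],"claw": 0.5},
  ],
)

```text
t: 22.1
eef_pos: [0.4546, -0.3231, 0.1951]
ee_rot: [-3.14, -0.001, -1.57]
force: [0.0, 0.6, -1.9]
width: 0.019
gripper_force: 40.0
```

```bash
python3 - <<'E'
from h import *
w=grab('wrist','w6.png'); S=grab('scene','s6.png'); D=grab('side','d6.png')
s=monitor.get_state();print(s['eef_pos'],s['ee_rot'],s['force'],s['t'])
E
```

```text
[ 0.45454061 -0.32309103  0.19518185] [-3.13971620e+00 -6.04850145e-04 -1.57057644e+00] [-0.49802304  0.13439945 -2.29249591] 22.25
```

Call:
servo_tool(
  targets=[
    {"xyz": [0,0.05,0.7],"angular": [0,0,0],"claw": 0.5},
    {"xyz": [0,0,0.7],"angular": [0,0,0],"claw": 0.5},
    {"xyz": [0,0,0.5],"angular": [0,0,0],"claw": 0.5},
    {"xyz": [0,0,0.2],"angular": [0,0,0],"claw": 0.5},
    {"xyz": [0,0,0.2],"angular": [0,0,0],"claw": 0.5},
    {"xyz": [0,0,0.2],"angular": [0,0,0],"claw": 0.5},
    {"xyz": [0,0,0],"angular": [0,0,0],"claw": 0.5},
  ],
)

```text
t: 22.95
eef_pos: [0.4534, -0.323, 0.1688]
ee_rot: [3.141, 0.0, -1.571]
force: [-0.4, 0.0, -1.6]
width: 0.0191
gripper_force: 40.0
```

Call:
servo_tool(
  targets=[
    {"xyz": [0,0,0.3],"angular": [0,0,0],"claw": 0.5},
    {"xyz": [0,0,0.4],"angular": [0,0,0],"claw": 0.5},
    {"xyz": [0,0,0.5],"angular": [0,0,0],"claw": 0.5},
    {"xyz": [0,0,0.5],"angular": [0,0,0],"claw": 0.5},
    {"xyz": [0,0,0.5],"angular": [0,0,0],"claw": 0.5},
    {"xyz": [0,0,0.4],"angular": [0,0,0],"claw": 0.5},
    {"xyz": [0,0,0.3],"angular": [0,0,0],"claw": 0.5},
    {"xyz": [0,0,0.2],"angular": [0,0,0],"claw": 0.5},
    {"xyz": [0,0,0],"angular": [0,0,0],"claw": 0.5},
    {"xyz": [0,0,0],"angular": [0,0,0],"claw": 0.5},
  ],
)

```text
t: 23.95
eef_pos: [0.4536, -0.3231, 0.1382]
ee_rot: [-3.141, -0.0, -1.571]
force: [-0.4, -0.6, -2.1]
width: 0.019
gripper_force: 40.0
```

Call:
servo_tool(
  targets=[
    {"xyz": [0,0,0.1],"angular": [0,0,0],"claw": 0.5},
    {"xyz": [0,0,0.1],"angular": [0,0,0],"claw": 0.5},
    {"xyz": [0,0,0.1],"angular": [0,0,0],"claw": 0.5},
    {"xyz": [0,0,0],"angular": [0,0,0],"claw": 0.5},
  ],
)

```text
t: 24.35
eef_pos: [0.4534, -0.323, 0.1349]
ee_rot: [3.141, 0.0, -1.571]
force: [-0.4, 0.9, -1.9]
width: 0.0196
gripper_force: 40.0
```

Just above the floor. A touch lower, then open slowly and wait.

Call:
servo_tool(
  targets=[
    {"xyz": [0,0,0.05],"angular": [0,0,0],"claw": 0.5},
    {"xyz": [0,0,0],"angular": [0,0,0],"claw": 0.5},
    {"xyz": [0,0,0],"angular": [0,0,0],"claw": 2.2},
    {"xyz": [0,0,0],"angular": [0,0,0],"claw": 3},
    {"xyz": [0,0,0],"angular": [0,0,0],"claw": 4},
    {"xyz": [0,0,0],"angular": [0,0,0],"claw": 5},
    {"xyz": [0,0,0],"angular": [0,0,0],"claw": 5.5},
    {"xyz": [0,0,0],"angular": [0,0,0],"claw": 5.5},
  ],
)

```text
t: 25.15
eef_pos: [0.4535, -0.323, 0.1346]
ee_rot: [-3.142, -0.0, -1.571]
force: [-0.2, 0.2, -0.5]
width: 0.0532
gripper_force: 0.0
```

Call:
servo_tool(
  targets=[
    {"xyz": [0,0,-1.5],"angular": [0,0,0],"claw": 5.5},
    {"xyz": [0,0,-3],"angular": [0,0,0],"claw": 5.5},
    {"xyz": [0,0,-4],"angular": [0,0,0],"claw": 5.5},
    {"xyz": [0,0,-3],"angular": [0,0,0],"claw": 5.5},
    {"xyz": [0,0,0],"angular": [0,0,0],"claw": 5.5},
    {"xyz": [0,0,0],"angular": [0,0,0],"claw": 5.5},
  ],
)

```text
t: 25.75
eef_pos: [0.4537, -0.3229, 0.2501]
ee_rot: [-3.14, -0.0, -1.571]
force: [0.0, -0.7, -0.7]
width: 0.0547
gripper_force: 0.0
```

```bash
python3 - <<'E'
from h import *
w=grab('wrist','w7.png'); S=grab('scene','s7.png'); D=grab('side','d7.png')
s=monitor.get_state();print(s['eef_pos'],s['force'],s['t'])
# rod top, wrist
g=cv2.cvtColor(w['color'],cv2.COLOR_BGR2HSV)
m=((g[...,2]>200)&(g[...,1]<40)).astype(np.uint8)
n,l,st,c=cv2.connectedComponentsWithStats(m)
for i in range(1,n):
    if st[i,4]>150 and 280<c[i,0]<345 and 120<c[i,1]<280: print(st[i],c[i],onz(w,*c[i],.152))
# collar in scene: column profile through the rod
a=S['color'].min(2).astype(int)
for v in range(160,206,2): print(v,a[v,224:246:1])
for z in (.044,.08,.11,.152): print(z,proj(S,(.4545,-.323,z)))
# long tube cap by blue mask
for f in (S,D):
    h=cv2.cvtColor(f['color'],cv2.COLOR_BGR2HSV); m=cv2.inRange(h,(105,120,50),(130,255,255))
    n,l,st,c=cv2.connectedComponentsWithStats(m)
    for i in range(1,n):
        if st[i,4]>20: print(f['name'],st[i],c[i])
E
```

```text
[ 0.452861   -0.32272394  0.24832031] [ 1.16224427  0.60616402 -0.3756325 ] 25.9
[ 289  149   47   72 2134] [311.16916589 182.41799438] [ 0.45514336 -0.34515393  0.152     ]
160 [75 77 76 74 77 81 82 83 82 77 76 75 76 75 74 76 77 74 76 76 77 75]
162 [ 76  77  81 105 146 158 142 127 112  98  82  76  75  75  75  76  75  74
  73  75  75  76]
164 [ 75  75  86 125 165 162 137 124 119 110  93  78  76  73  74  75  73  75
  74  74  75  76]
166 [ 73  74  79  96 119 124 118 117 109 100  87  77  78  74  75  76  76  74
  73  74  73  75]
168 [ 74  74  75  81  98 108 109 106  99  92  85  76  74  75  74  75  75  73
  73  75  73  73]
170 [ 74  75  75  78  86 104 114 109 102  96  85  75  75  74  74  77  74  75
  74  73  76  75]
172 [ 75  75  77  75  87 105 114 111 105 101  95  78  73  75  72  74  76  74
  75  76  74  76]
174 [ 75  75  74  76  83 107 118 117 112 107 108 101  86  79  75  76  74  74
  76  75  73  76]
176 [ 74  75  77  89 119 151 166 151 128 125 136 139 123 106  97  83  76  73
  73  73  74  74]
178 [ 75  80 106 156 191 206 201 176 144 129 125 124 122 121 114 102  86  76
  74  75  74  74]
[... 1192 characters left out ...]
3 137 134 126 114 106  95
  88  80  73  69]
0.044 (np.float64(234.38696548992493), np.float64(191.0488292070733))
0.08 (np.float64(232.94340001752448), np.float64(181.92431907469958))
0.11 (np.float64(231.70084348153264), np.float64(174.0703492205635))
0.152 (np.float64(229.89748170356611), np.float64(162.67163324266676))
scene [420 177  11   8  75] [425.18666667 180.57333333]
scene [522 211  70  24 835] [557.20838323 221.90299401]
scene [220 217  12  10 100] [225.86 221.61]
scene [422 220  13  11 103] [427.88349515 225.01941748]
side [297 145  11  10  91] [301.7032967  149.17582418]
side [245 305  17  18 242] [252.81818182 313.61570248]
side [329 317  18  20 281] [337.19572954 326.53380783]
```

Call:
servo_tool(
  targets=[
    {"xyz": [-2,0,0],"angular": [0,0,0],"claw": 5.5},
    {"xyz": [-4,0,0],"angular": [0,0,0],"claw": 5.5},
    {"xyz": [-4,0,0],"angular": [0,0,0],"claw": 5.5},
    {"xyz": [-4,0,0],"angular": [0,0,0],"claw": 5.5},
    {"xyz": [-4,0,0],"angular": [0,0,0],"claw": 5.5},
    {"xyz": [-4,0,0],"angular": [0,0,0],"claw": 5.5},
    {"xyz": [-4,0,0],"angular": [0,0,0],"claw": 5.5},
    {"xyz": [-4,0,0],"angular": [0,0,0],"claw": 5.5},
    {"xyz": [-4,0,0],"angular": [0,0,0],"claw": 5.5},
    {"xyz": [-4,0,0],"angular": [0,0,0],"claw": 5.5},
    {"xyz": [-4,0,0],"angular": [0,0,0],"claw": 5.5},
    {"xyz": [-4,0,0],"angular": [0,0,0],"claw": 5.5},
    {"xyz": [-4,0,0],"angular": [0,0,0],"claw": 5.5},
    {"xyz": [-4,0,0],"angular": [0,0,0],"claw": 5.5},
    {"xyz": [-4,0,0],"angular": [0,0,0],"claw": 5.5},
    {"xyz": [-2,0,0],"angular": [0,0,0],"claw": 5.5},
    {"xyz": [-1,0,0],"angular": [0,0,0],"claw": 5.5},
    {"xyz": [0,0,0],"angular": [0,0,0],"claw": 5.5},
    {"xyz": [0,0,0],"angular": [0,0,0],"claw": 5.5},
    {"xyz": [0,0,0],"angular": [0,0,0],"claw": 5.5},
  ],
)

```text
t: 27.9
eef_pos: [0.4535, 0.2858, 0.2496]
ee_rot: [3.141, -0.0, -1.572]
force: [0.1, -0.1, -0.3]
width: 0.0547
gripper_force: 0.0
```

```bash
python3 - <<'E'
from h import *
w=grab('wrist','w8.png'); S=grab('scene'); D=grab('side')
s=monitor.get_state();print(s['eef_pos'],s['ee_rot'],s['force'],s['t'])
print(onz(S,425.2,180.6,.11),onz(D,337.2,326.5,.11))
h=cv2.cvtColor(w['color'],cv2.COLOR_BGR2HSV); m=cv2.inRange(h,(105,120,40),(130,255,255))
n,l,st,c=cv2.connectedComponentsWithStats(m)
for i in range(1,n):
    if st[i,4]>80: print(st[i],c[i],onz(w,*c[i],.118),onz(w,*c[i],.11))
print(proj(w,(.453,.288,.118)))
E
```

```text
[0.45362603 0.28612396 0.24983651] [-3.14130472e+00  3.68354065e-04 -1.57181486e+00] [ 0.77518334 -0.44172561  0.49125312] 28.05
[0.44877266 0.29344964 0.11      ] [0.44872874 0.29265222 0.11      ]
[145 164  30  31 261] [162.65517241 177.12260536] [0.59716675 0.26502065 0.118     ] [0.60145741 0.26678394 0.11      ]
[298 184  38  37 652] [315.45858896 205.62116564] [0.45105289 0.29345437 0.118     ] [0.45096615 0.29606949 0.11      ]
(np.float64(313.31299209435446), np.float64(199.87397993002998))
```

```bash
python3 - <<'E'
from h import *
w=grab('wrist')
im=w['color'].astype(int); m=((im[...,0]-im[...,2])>35).astype(np.uint8)
n,l,st,c=cv2.connectedComponentsWithStats(m)
for i in range(1,n):
    if st[i,4]>80 and 280<c[i,0]<350: 
        print(st[i],c[i]); x,y,W,H=st[i,:4]
        print(onz(w,x+W-.5,202,.118)[0],onz(w,x-.5,202,.118)[0])
        print('far',onz(w,c[i][0],y+H-.5,.118)[1]-.0165,'near',onz(w,c[i][0],y-.5,.102)[1]+.0165)
        for r in range(y-2,y+H+2,3): print(r,im[r,int(c[i][0])])
E
```

```text
[ 298  183   38   38 1141] [316.76774759 201.50219106]
0.43306905390088934 0.4674950166319301
far 0.2919247644218486 near 0.29280927476035506
181 [250 250 248]
184 [201 104  55]
187 [254 181  92]
190 [255 195  97]
193 [255 192  94]
196 [255 191  91]
199 [255 189  90]
202 [255 179  83]
205 [194  95  44]
208 [193  92  43]
211 [193  92  43]
214 [192  91  43]
217 [191  91  43]
220 [107  68  53]
```

Call:
servo_tool(
  targets=[
    {"xyz": [-0.6,0.3,1],"angular": [0,0,0],"claw": 5.5},
    {"xyz": [0,0,2.5],"angular": [0,0,0],"claw": 5.5},
    {"xyz": [0,0,3],"angular": [0,0,0],"claw": 5.5},
    {"xyz": [0,0,3],"angular": [0,0,0],"claw": 5.5},
    {"xyz": [0,0,2],"angular": [0,0,0],"claw": 5.5},
    {"xyz": [0,0,1.5],"angular": [0,0,0],"claw": 5.5},
    {"xyz": [0,0,0.7],"angular": [0,0,0],"claw": 5.5},
    {"xyz": [0,0,0],"angular": [0,0,0],"claw": 5.5},
    {"xyz": [0,0,0],"angular": [0,0,0],"claw": 5.5},
  ],
)

```text
t: 29.0
eef_pos: [0.4507, 0.2933, 0.113]
ee_rot: [-3.141, 0.0, -1.571]
force: [-0.2, 0.8, 0.4]
width: 0.0545
gripper_force: 0.0
```

Call:
servo_tool(
  targets=[
    {"xyz": [0,0,0],"angular": [0,0,0],"claw": 4.4},
    {"xyz": [0,0,0],"angular": [0,0,0],"claw": 3.8},
    {"xyz": [0,0,0],"angular": [0,0,0],"claw": 3.4},
    {"xyz": [0,0,0],"angular": [0,0,0],"claw": 3},
    {"xyz": [0,0,0],"angular": [0,0,0],"claw": 2.6},
    {"xyz": [0,0,0],"angular": [0,0,0],"claw": 2.6},
    {"xyz": [0,0,0],"angular": [0,0,0],"claw": 2.6},
  ],
  force=15,
)

```text
t: 29.7
eef_pos: [0.4506, 0.2931, 0.1129]
ee_rot: [-3.141, 0.0, -1.571]
force: [-1.0, 0.4, 4.2]
width: 0.0327
gripper_force: 15.0
```

Call:
servo_tool(
  targets=[
    {"xyz": [0,0,-0.5],"angular": [0,0,0],"claw": 2.6},
    {"xyz": [0,0,-2],"angular": [0,0,0],"claw": 2.6},
    {"xyz": [0,0,-3],"angular": [0,0,0],"claw": 2.6},
    {"xyz": [0,0,-4],"angular": [0,0,0],"claw": 2.6},
    {"xyz": [0,0,-3],"angular": [0,0,0],"claw": 2.6},
    {"xyz": [1,-0.4,-1],"angular": [0,0,0],"claw": 2.6},
    {"xyz": [3,-1.1,0],"angular": [0,0,0],"claw": 2.6},
    {"xyz": [4,-1.4,0],"angular": [0,0,0],"claw": 2.6},
    {"xyz": [4,-1.4,0],"angular": [0,0,0],"claw": 2.6},
    {"xyz": [4,-1.4,0],"angular": [0,0,0],"claw": 2.6},
    {"xyz": [4,-1.4,0],"angular": [0,0,0],"claw": 2.6},
    {"xyz": [3,-1.2,0],"angular": [0,0,0],"claw": 2.6},
    {"xyz": [2,-0.8,0],"angular": [0,0,0],"claw": 2.6},
    {"xyz": [1.2,-0.5,0],"angular": [0,0,0],"claw": 2.6},
    {"xyz": [0,0,0],"angular": [0,0,0],"claw": 2.6},
    {"xyz": [0,0,0],"angular": [0,0,0],"claw": 2.6},
  ],
)

```text
t: 31.3
eef_pos: [0.5462, 0.0311, 0.2472]
ee_rot: [3.141, 0.0, -1.571]
force: [0.1, 0.5, -0.7]
width: 0.0325
gripper_force: 15.0
```

```bash
python3 - <<'E'
from h import *
w=grab('wrist','w9.png'); S=grab('scene','s9.png'); D=grab('side','d9.png')
s=monitor.get_state();print(s['eef_pos'],s['ee_rot'],s['force'],s['t'],s['width'])
a=cv2.resize(S['color'][130:230,290:390],(400,400),interpolation=cv2.INTER_CUBIC);b=cv2.resize(D['color'][140:240,260:360],(400,400),interpolation=cv2.INTER_CUBIC)
cv2.imwrite('pics/c9.png',np.vstack([np.hstack([a,b]),np.hstack([w['color'][100:300],np.zeros((200,160,3),np.uint8)])]))
x,y,z=s['eef_pos']
for f,o,dx in ((S,(290,130),0),(D,(260,140),400)):
    for zz in (.104,z-.113,z-.05): print(f['name'],zz,((np.array(proj(f,(x,y-.0008,zz)))-o)*4+(dx,0)).round(1))
E
```

```text
[0.54621437 0.03179342 0.24751603] [ 3.14151043e+00  1.16774571e-04 -1.56975051e+00] [ 0.34330023  0.52372846 -0.75668121] 31.45 0.03258605310744438
scene 0.104 [205.5 265.9]
scene 0.13451602925584172 [207.2 231.8]
scene 0.19751602925584172 [210.9 157.7]
side 0.104 [614.9 326.4]
side 0.13451602925584172 [614.5 291.4]
side 0.19751602925584172 [613.6 213.7]
```

View pics/c9.png

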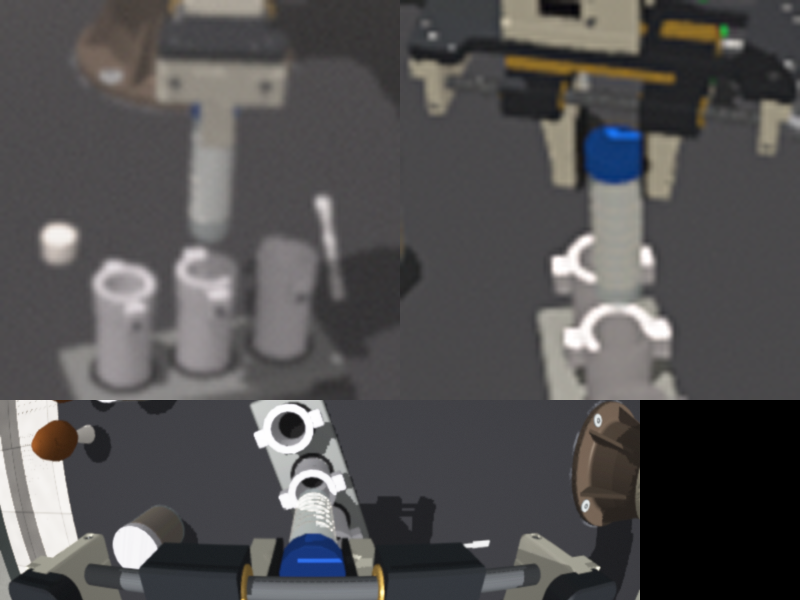

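The tube hangs upright, with the cap in the jaws. Its lower end is at scene crop (209,235) above bucket_b's mouth at (207,268), and side (617,295) is consistent. Lowering.

Call:
servo_tool(
  targets=[
    {"xyz": [0.05,-0.07,0.5],"angular": [0,0,0],"claw": 2.6},
    {"xyz": [0,0,1],"angular": [0,0,0],"claw": 2.6},
    {"xyz": [0,0,0.7],"angular": [0,0,0],"claw": 2.6},
    {"xyz": [0,0,0.4],"angular": [0,0,0],"claw": 2.6},
    {"xyz": [0,0,0.1],"angular": [0,0,0],"claw": 2.6},
    {"xyz": [0,0,0.1],"angular": [0,0,0],"claw": 2.6},
    {"xyz": [0,0,0.1],"angular": [0,0,0],"claw": 2.6},
    {"xyz": [0,0,0.1],"angular": [0,0,0],"claw": 2.6},
    {"xyz": [0,0,0],"angular": [0,0,0],"claw": 2.6},
  ],
)

```text
t: 32.35
eef_pos: [0.5472, 0.0304, 0.2176]
ee_rot: [-3.141, 0.0, -1.571]
force: [0.4, -0.1, -0.1]
width: 0.0324
gripper_force: 15.0
```

Call:
servo_tool(
  targets=[
    {"xyz": [0,0,0.1],"angular": [0,0,0],"claw": 2.6},
    {"xyz": [0,0,0.1],"angular": [0,0,0],"claw": 2.6},
    {"xyz": [0,0,0.05],"angular": [0,0,0],"claw": 2.6},
    {"xyz": [0,0,0],"angular": [0,0,0],"claw": 2.6},
  ],
)

```text
t: 32.75
eef_pos: [0.5471, 0.0305, 0.215]
ee_rot: [3.141, -0.0, -1.571]
force: [0.3, 0.4, -1.2]
width: 0.0326
gripper_force: 15.0
```

Call:
servo_tool(
  targets=[
    {"xyz": [0,0,0.05],"angular": [0,0,0],"claw": 2.6},
    {"xyz": [0,0,0.05],"angular": [0,0,0],"claw": 2.6},
    {"xyz": [0,0,0.05],"angular": [0,0,0],"claw": 2.6},
    {"xyz": [0,0,0],"angular": [0,0,0],"claw": 2.6},
  ],
)

```text
t: 33.15
eef_pos: [0.5471, 0.0305, 0.2134]
ee_rot: [3.141, -0.0, -1.571]
force: [-0.1, 0.2, -0.2]
width: 0.0323
gripper_force: 15.0
```

Bottom is 3.6 mm inside without contact. Carrying on.

Call:
servo_tool(
  targets=[
    {"xyz": [0,0,0.1],"angular": [0,0,0],"claw": 2.6},
    {"xyz": [0,0,0.1],"angular": [0,0,0],"claw": 2.6},
    {"xyz": [0,0,0.1],"angular": [0,0,0],"claw": 2.6},
    {"xyz": [0,0,0.1],"angular": [0,0,0],"claw": 2.6},
    {"xyz": [0,0,0],"angular": [0,0,0],"claw": 2.6},
  ],
)

```text
t: 33.65
eef_pos: [0.5471, 0.0305, 0.2094]
ee_rot: [3.141, -0.0, -1.571]
force: [-0.6, 0.3, -0.9]
width: 0.0325
gripper_force: 15.0
```

Call:
servo_tool(
  targets=[
    {"xyz": [0,0,0.2],"angular": [0,0,0],"claw": 2.6},
    {"xyz": [0,0,0.3],"angular": [0,0,0],"claw": 2.6},
    {"xyz": [0,0,0.4],"angular": [0,0,0],"claw": 2.6},
    {"xyz": [0,0,0.4],"angular": [0,0,0],"claw": 2.6},
    {"xyz": [0,0,0.3],"angular": [0,0,0],"claw": 2.6},
    {"xyz": [0,0,0.2],"angular": [0,0,0],"claw": 2.6},
    {"xyz": [0,0,0],"angular": [0,0,0],"claw": 2.6},
  ],
)

```text
t: 34.35
eef_pos: [0.547, 0.0304, 0.1912]
ee_rot: [3.141, -0.0, -1.571]
force: [-0.3, 0.3, -0.5]
width: 0.0327
gripper_force: 15.0
```

Call:
servo_tool(
  targets=[
    {"xyz": [0,0,0.3],"angular": [0,0,0],"claw": 2.6},
    {"xyz": [0,0,0.4],"angular": [0,0,0],"claw": 2.6},
    {"xyz": [0,0,0.4],"angular": [0,0,0],"claw": 2.6},
    {"xyz": [0,0,0.4],"angular": [0,0,0],"claw": 2.6},
    {"xyz": [0,0,0.4],"angular": [0,0,0],"claw": 2.6},
    {"xyz": [0,0,0.2],"angular": [0,0,0],"claw": 2.6},
    {"xyz": [0,0,0],"angular": [0,0,0],"claw": 2.6},
  ],
)

```text
t: 35.05
eef_pos: [0.547, 0.0304, 0.1701]
ee_rot: [3.141, -0.0, -1.571]
force: [-0.2, -0.1, -0.5]
width: 0.0326
gripper_force: 15.0
```

Call:
servo_tool(
  targets=[
    {"xyz": [0,0,0.3],"angular": [0,0,0],"claw": 2.6},
    {"xyz": [0,0,0.4],"angular": [0,0,0],"claw": 2.6},
    {"xyz": [0,0,0.4],"angular": [0,0,0],"claw": 2.6},
    {"xyz": [0,0,0.4],"angular": [0,0,0],"claw": 2.6},
    {"xyz": [0,0,0.3],"angular": [0,0,0],"claw": 2.6},
    {"xyz": [0,0,0.2],"angular": [0,0,0],"claw": 2.6},
    {"xyz": [0,0,0],"angular": [0,0,0],"claw": 2.6},
  ],
)

```text
t: 35.75
eef_pos: [0.547, 0.0304, 0.1502]
ee_rot: [3.141, -0.0, -1.571]
force: [-0.1, -0.5, 0.2]
width: 0.0328
gripper_force: 15.0
```

Call:
servo_tool(
  targets=[
    {"xyz": [0,0,0.2],"angular": [0,0,0],"claw": 2.6},
    {"xyz": [0,0,0.2],"angular": [0,0,0],"claw": 2.6},
    {"xyz": [0,0,0.1],"angular": [0,0,0],"claw": 2.6},
    {"xyz": [0,0,0.1],"angular": [0,0,0],"claw": 2.6},
    {"xyz": [0,0,0],"angular": [0,0,0],"claw": 2.6},
  ],
)

```text
t: 36.25
eef_pos: [0.5471, 0.0305, 0.1444]
ee_rot: [3.141, -0.0, -1.571]
force: [0.1, 0.1, 0.6]
width: 0.0326
gripper_force: 15.0
```

Call:
servo_tool(
  targets=[
    {"xyz": [0,0,0.1],"angular": [0,0,0],"claw": 2.6},
    {"xyz": [0,0,0.1],"angular": [0,0,0],"claw": 2.6},
    {"xyz": [0,0,0],"angular": [0,0,0],"claw": 2.6},
  ],
)

```text
t: 36.55
eef_pos: [0.5471, 0.0304, 0.1424]
ee_rot: [3.141, -0.0, -1.571]
force: [0.6, -0.5, -0.6]
width: 0.0324
gripper_force: 15.0
```

Call:
servo_tool(
  targets=[
    {"xyz": [0,0,0.1],"angular": [0,0,0],"claw": 2.6},
    {"xyz": [0,0,0.05],"angular": [0,0,0],"claw": 2.6},
    {"xyz": [0,0,0],"angular": [0,0,0],"claw": 2.6},
  ],
)

```text
t: 36.85
eef_pos: [0.5472, 0.0305, 0.141]
ee_rot: [3.142, -0.0, -1.571]
force: [-0.2, 0.6, -0.6]
width: 0.0325
gripper_force: 15.0
```

Call:
servo_tool(
  targets=[
    {"xyz": [0,0,0.05],"angular": [0,0,0],"claw": 2.6},
    {"xyz": [0,0,0.05],"angular": [0,0,0],"claw": 2.6},
    {"xyz": [0,0,0],"angular": [0,0,0],"claw": 2.6},
  ],
)

```text
t: 37.15
eef_pos: [0.5473, 0.0305, 0.1402]
ee_rot: [-3.141, -0.0, -1.571]
force: [-0.5, 0.1, 1.0]
width: 0.0322
gripper_force: 15.0
```

Call:
servo_tool(
  targets=[
    {"xyz": [0,0,0.05],"angular": [0,0,0],"claw": 2.6},
    {"xyz": [0,0,0.05],"angular": [0,0,0],"claw": 2.6},
    {"xyz": [0,0,0],"angular": [0,0,0],"claw": 2.6},
  ],
)

```text
t: 37.45
eef_pos: [0.5474, 0.0305, 0.1393]
ee_rot: [-3.141, 0.0, -1.571]
force: [-0.6, 0.3, 4.1]
width: 0.0326
gripper_force: 15.0
```

Floor contact is felt (about 5 N). Easing off 1.5 mm, opening and withdrawing.

Call:
servo_tool(
  targets=[
    {"xyz": [0,0,-0.1],"angular": [0,0,0],"claw": 2.6},
    {"xyz": [0,0,-0.05],"angular": [0,0,0],"claw": 2.6},
    {"xyz": [0,0,0],"angular": [0,0,0],"claw": 3.4},
    {"xyz": [0,0,0],"angular": [0,0,0],"claw": 3.8},
    {"xyz": [0,0,0],"angular": [0,0,0],"claw": 4.4},
    {"xyz": [0,0,0],"angular": [0,0,0],"claw": 5.2},
    {"xyz": [0,0,0],"angular": [0,0,0],"claw": 5.5},
    {"xyz": [0,0,0],"angular": [0,0,0],"claw": 5.5},
    {"xyz": [0,0,-1],"angular": [0,0,0],"claw": 5.5},
    {"xyz": [0,0,-3],"angular": [0,0,0],"claw": 5.5},
    {"xyz": [0,0,-4],"angular": [0,0,0],"claw": 5.5},
    {"xyz": [0,0,-3],"angular": [0,0,0],"claw": 5.5},
    {"xyz": [-4,0,0],"angular": [0,0,0],"claw": 5.5},
    {"xyz": [-4,0,0],"angular": [0,0,0],"claw": 5.5},
    {"xyz": [-2,0,0],"angular": [0,0,0],"claw": 5.5},
    {"xyz": [0,0,0],"angular": [0,0,0],"claw": 5.5},
    {"xyz": [0,0,0],"angular": [0,0,0],"claw": 5.5},
    {"xyz": [0,0,0],"angular": [0,0,0],"claw": 5.5},
  ],
)

```text
t: 39.25
eef_pos: [0.5471, 0.1299, 0.2509]
ee_rot: [-3.141, -0.0, -1.571]
force: [-0.4, 0.3, -0.0]
width: 0.0551
gripper_force: 0.0
```

```bash
python3 - <<'E'
from h import *
w=grab('wrist','w10.png'); S=grab('scene','s10.png'); D=grab('side','d10.png')
s=monitor.get_state();print(s['eef_pos'],s['force'],s['t'],s['width'])
for f in (w,S,D):
    im=f['color'].astype(int); m=((im[...,0]-im[...,2])>35).astype(np.uint8)
    n,l,st,c=cv2.connectedComponentsWithStats(m); p=proj(f,(.547,.0302,.148)); print(f['name'],'pred top',p)
    for i in range(1,n):
        if st[i,4]>30 and np.hypot(*(c[i]-p))<40: print(st[i],c[i],[onz(f,*c[i],z).round(4) for z in (.140,.148)])
# rod top
a=S['color'].min(2).astype(int)
for v in (162,164,168,172,178,180,182): print(v,a[v,224:246])
E
```

```text
[0.54722166 0.12969882 0.25074596] [-0.07807118  0.67002459  0.69792484] 39.4 0.05494706580744115
wrist pred top (np.float64(313.03827128173054), np.float64(81.71619786973))
[ 293   60   42   43 1419] [313.52360817  81.11134602] [array([0.5466, 0.029 , 0.14  ]), array([0.5466, 0.0297, 0.148 ])]
scene pred top (np.float64(341.71075917904056), np.float64(184.22496469248838))
[336 182  12  11 109] [341.33027523 186.68807339] [array([0.5479, 0.0294, 0.14  ]), array([0.56  , 0.0293, 0.148 ])]
side pred top (np.float64(313.3244297603287), np.float64(208.57782355987163))
[307 205  10  15 119] [312.16806723 211.73109244] [array([0.5492, 0.0332, 0.14  ]), array([0.5476, 0.0408, 0.148 ])]
162 [ 76  75  81 106 146 169 177 177 166 136 102  80  75  75  75  77  74  75
  75  76  74  75]
164 [ 73  78  85 125 174 201 204 197 180 150 107  79  74  73  77  75  74  75
  75  76  74  74]
168 [ 75  75  74  80  96 109 113 108 102  95  84  78  75  73  75  74  76  73
  74  76  73  77]
172 [ 76  75  76  77  85 107 114 114 107 103  92  82  76  75  73  72  73  74
  74  75  74  75]
178 [ 74  80 107 154 190 205 200 176 144 126 123 126 133 139 145 128  96  77
  74  76  74  75]
180 [ 74  86 124 177 202 211 211 203 193 189 189 196 196 184 161 126  93  76
  74  75  75  75]
182 [ 76  74  93 126 156 174 184 187 184 179 169 160 141 125 107  89  79  75
  75  74  74  73]
```

The tube stands upright at full depth, its cap centre at z ≈ 0.140 on the bucket axis, and the rod and collar are unchanged. Handing in.

```bash
python3 -c "
from station import order; print(order.job_done())"
```

```text
the job is handed in; nothing more can be done
None
```

I handed the job in at about 39 s of the 72 s limit; no verdict came back. The long tube is home in the middle bucket, which I felt as the full-depth one (floor about 76 mm down), and the rod is back in its holder with the collar at about 32 mm.

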